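Stack stained panels to dry flat

ROBOT

A 6-joint arm with a two-finger parallel gripper is mounted at the origin on the work surface. World frame = base frame: x ahead of the robot, y to its left, z up, the work surface at z = 0. Lengths are in m, angles in rad, forces in N, time in s.
With the tool pointing down it reaches from about 0.425 to 0.925 m from the base axis. Payload 12.5 kg.
Tool frame: the origin (TCP) lies where the fingers leave the gripper's body, on its centre line; the fingertips stand 73 mm ahead of it and the grasp point (between the pads) lies env.tcp_to_grasp ahead of it (env.tcp_to_grasp is the distance from the TCP to the grasp point, in m); z points along the fingers, y is the direction in which the jaws open and shut (so a half turn about z gives the same grasp; the last joint's range is limited). The gripper opens to 85 mm and grips with 20 to 120 N. Pads are 22 mm wide; open, the fingers measure 114 mm over their backs; the gripper's body (76 mm by 85 mm) begins 54 mm behind the grasp point. The pads swing forward as they close: fully open they stand 13 mm farther back than shut.
Start: joints at [1.036, 0.491, 1.559, -0, 1.092, -0.106], TCP at [0.26, 0.568, 0.304] pointing down, gripper open.
Joint ranges: [-3.1, 3.1], [-0.84, 2.19], [0.05, 2.79], [-1.13, 4.28], [0.06, 2.93], [-2.69, 2.69]. Speed limits (rad/s): [2.22, 2.22, 2.79, 3.14, 3.14, 3.14].

INTERFACE

Orientations are given as a rotation vector (axis times angle).
In Python, from rig import sensors, get_image, camera_params, job, boxes_of, mark_of, env gives the robot as it stands. The module is installed in compiled form; this text tells all that it offers.
- The arm moves only by the tool servo_tool, never from a script. Its argument "series" is text: rows parted by semicolons, each of 7 numbers parted by spaces: the finger opening in m, from 0 to 0.0854, then the shift along the tool's x, y, z in m, then the turn, a rotation vector about the tool's x, y, z in degrees. In form: jaw dx dy dz wx wy wz; .... A call has 1 to 5 rows; each row shifts and turns the commanded pose from where the row before left it, along the tool's axes as they then stand; what a row does not reach is not made up. A row lasts 1/8 s, in which the tool goes at most 62.5 mm and 10.7 degrees, less where a joint would pass 70% of its speed; a pose out of reach is approached as far as the arm can. A call is refused whole if a number of a shift passes 0.0625 or a number of a turn 10.7, either way. A call with a gripper value outside its range is refused whole. The fingers move at their own pace and stop on an object; the grip force is fixed at half the most. Time passes only in rows, so rows that do not move let the fingers close. It gives the time, the measured TCP pose, the force and the opening at its end, in the units of the state.
- sensors.read_state(): the state, without advancing time (a new reading comes with each control period).
- get_image(name): name is "scene" or "top" or "wrist"; returns the picture (400x640x3 uint8, blue, green, red); there is no depth.
- camera_params(name): a dict with "fx", "fy", "cx", "cy" (pixels), "xyz" and "orientation" of the camera in the world; the wrist camera has in their place "T_tool_cam" (4x4, takes a point from camera to tool coordinates, whose origin is the TCP and whose axes are the flange's). Camera axes: x right, y down, z forward; pixel columns grow to the right and rows downward; lengths in m; the calibration is good to about 2 mm. The wrist camera is an equidistant fisheye: a pixel r from the principal point sees the ray r / f radians off the axis. A picture is of the moment at which its call begins: read the wrist's pose just before it. camera_params takes no time and is no camera call.
- job.close_job(): hands the job in, once; it reports no verdict.
Trained networks look in the newest picture that a camera, given by its name, has taken for a name from the list of things; names that differ only in an ending like _2 or _b are one class to them, and where a whole thing is asked for, a point or a joint stands for the part that bears it (a point fixed in the world has none). Each returns a list of dicts, best first, with "p" (0 to 1); they miss things now and then, are a little off and sometimes report something else, mostly with a low value. They report only what shows in the picture. A call takes as long as a camera call. They do not tell look-alikes from the thing itself.
- boxes_of(camera, query): "location" ([x, y, z] in m, in world coordinates, good to about 4 mm: the middle of the surface that is visible of it).
- mark_of(camera, query): "location" ([x, y, z] in m, in world coordinates, good to about 4 mm: a listed point, or the origin of a listed thing).
The state is a dict: "time": time; "joint_positions": joint angles; "dq": joint speeds; "tau": joint torques, N m; "ee_pos": TCP position; "orientation": TCP orientation; "contact_force": force on the tool from outside, world axes, zero at the start; "moment": the same for the moment, N m; "width": finger opening in m.
Only numpy, scipy, OpenCV 4.12 (cv2) and the standard library are available. Lean on these libraries where they do the work, as an engineer would, in place of code of your own. Each camera call takes 0.05 s, during which the arm holds its last target.

TASK

Build the drying stack on the stand: lay the wide dark panel centred across the two bearers, put the two spacer sticks across the panel, one straight above each bearer, then lay the narrow dark panel centred on the sticks in line with the wide one, and last stand the steel weight upright on its middle. Leave the lidded jar and the brush where they are.

Things in the scene. Friction and masses are not known exactly. Their poses are not given: they have to be found in the camera images.
- stand: fixed drying stand: a plywood base 160 x 120 x 8 mm carrying two parallel wooden bearers, each 14 mm wide (along x), 110 mm long (along y), their flat tops 30 mm above the table. Origin at the centre of the base's underside, on the table; x runs across the bearers, y along them, z up; the bearers' centre lines are at x = -55 mm and x = +55 mm. The panels lie along x, the sticks along y. It may stand left or right, turned up to about 0.4 rad
- panel_wide_mid (a point): wide panel: dark stained board 170 x 66 x 14 mm, lying flat on the table; the point is its centre (7 mm above its underside), x along its length, y across its width, z up; both faces and ends are alike
- panel_narrow_mid (a point): narrow panel: dark stained board 150 x 46 x 14 mm, lying flat on the table; the point is its centre (7 mm above its underside), x along its length, y across its width, z up; both faces and ends are alike
- stick_a_mid (a point): a plain pale square wooden spacer stick, 90 x 15 x 15 mm, lying flat on the table; the point is its centre (7.5 mm above its underside), x along its length, z up; the two sticks are alike and interchangeable
- stick_b_mid (a point): a plain pale square wooden spacer stick, 90 x 15 x 15 mm, lying flat on the table; the point is its centre (7.5 mm above its underside), x along its length, z up; the two sticks are alike and interchangeable
- weight_mid (a point): steel weight of about 0.55 kg, round, standing upright: a body 46 mm in diameter and 36 mm high, a neck 16 mm in diameter widening over 8 mm to a knob 22 mm in diameter that reaches from 44 to 62 mm above the underside; the point is on the axis, half-way up (31 mm above the underside), z up
- jar: white lidded jar of stain, 64 mm in diameter, 60 mm high, standing on a flat cardboard mat (190 x 140 x 3 mm); origin at the centre of its underside; to be left alone
- brush: paint brush, 170 mm long, lying on the same mat; origin at its middle underneath, x along it; to be left alone
Mind the look-alikes: they are no part of the job. What is shaped like the part that bears weight_mid but pink or yellow is not meant.

How it is judged:
By the outcome, as a careful person would: the job done as asked, in the order asked, and still so for the second after the job is handed in, with the robot touching nothing.
It also fails if it takes over 128 s, if anything falls off the work surface, if the arm or the gripper's body presses on something with over 40 N, if the wrist force passes 120 N, or if a joint passes its speed limit or range.

## Working session

There is one attempt and no reset: what is moved stays moved. The work goes in short steps, Python scripts to look and compute and a tool call to move; the robot and the scene stay as the last step left them, time stands still between calls to the robot, and variables do not carry over. Pictures are saved under pics/ and viewed, and the job is handed in when it is done.

Besides the shell and the picture viewer there is one more tool, called after ">>>" as a command line: name --argument value ..., lists and objects as JSON in quotes. servo_tool: Moves the arm, as the interface text tells. Its arguments: {"type":"object","properties":{"series":{"type":"string"}},"required":["series"]}

```bash
mkdir -p pics; python3 - <<'E'
from rig import sensors, get_image, camera_params, env
import cv2
print(sensors.read_state(), env.tcp_to_grasp)
for n in ("scene","top","wrist"):
    cv2.imwrite(f"pics/{n}0.png",get_image(n)); print(n,camera_params(n))
E
```

```text
{'time': 0.0, 'joint_positions': array([ 1.03642103e+00,  4.91543415e-01,  1.55947020e+00,  2.30422195e-05,
        1.09170992e+00, -1.05608485e-01]), 'dq': array([ 0.00151212,  0.00085325, -0.00078669,  0.00034697, -0.00021523,
        0.00059102]), 'tau': array([ 1.39358843e-03, -6.18434715e+01, -2.61590445e+01, -6.49519666e-05,
        4.08364795e-03, -3.17006743e-05]), 'ee_pos': array([0.25974405, 0.56829779, 0.30333058]), 'orientation': array([-6.68294519e-01, -3.06930402e+00,  1.67591150e-03]), 'contact_force': array([0.4888624 , 0.47428333, 0.04614068]), 'moment': array([0.01133659, 0.0173528 , 0.01896133]), 'width': 0.08566454028593158} 0.0539
scene {'fx': 433.1078164736374, 'fy': 433.1078164736374, 'cx': 316.2215699823063, 'cy': 195.00732130204864, 'xyz': array([1.19912157, 0.29778006, 0.83717001]), 'orientation': array([-1.37201963, -2.27069629,  0.8328806 ])}
top {'fx': 388.5185972426558, 'fy': 388.5185972426558, 'cx': 315.4107450241687, 'cy': 198.15089286720456, 'xyz': array([0.49583693, 0.01053915, 0.82035878]), 'orientation': array([-2.10706836,  2.12458053, -0.17310919])}
wrist {'fx': 309.70691628693146, 'fy': 309.70691628693146, 'cx': 317.39538357299307, 'cy': 203.59326183807022, 'T_tool_cam': array([[-5.10665193e-05, -9.56735023e-01, -2.90960638e-01,
         7.53359218e-02],
       [ 9.99999937e-01,  5.35361358e-05, -3.51547250e-04,
         1.82662063e-04],
       [ 3.51914475e-04, -2.90960637e-01,  9.56734960e-01,
        -7.03536750e-02],
       [ 0.00000000e+00,  0.00000000e+00,  0.00000000e+00,
         1.00000000e+00]])}
```

View pics/scene0.png

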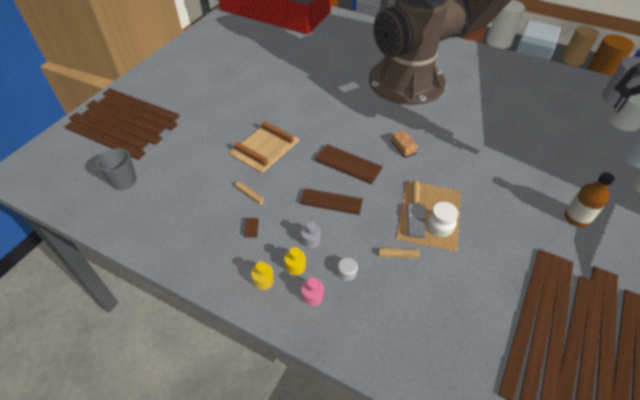

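View pics/top0.png

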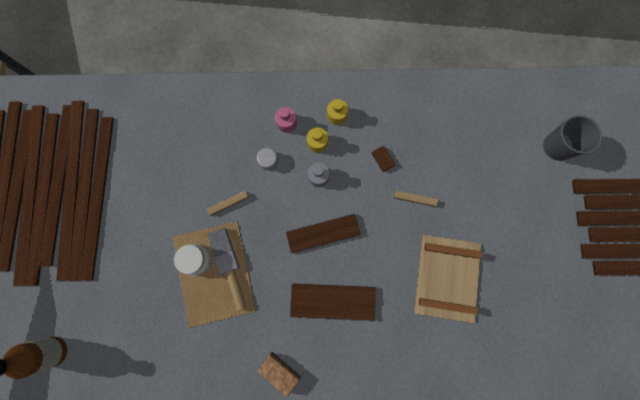

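View pics/wrist0.png

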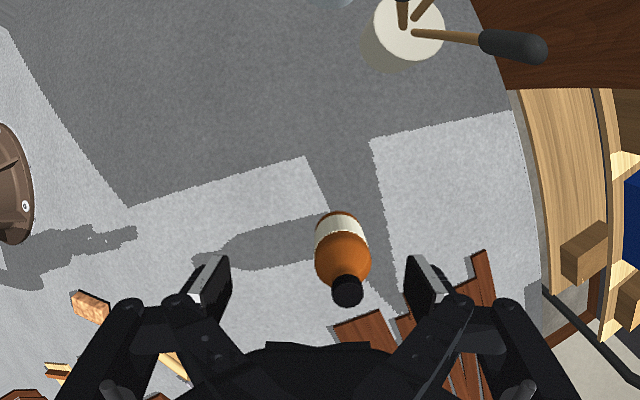

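```bash
cat > h.py <<'E'
import numpy as np, cv2
from scipy.spatial.transform import Rotation as R
from scipy.optimize import minimize
from rig import sensors,get_image,camera_params,boxes_of,mark_of,env
def cam(n):
    p=camera_params(n); return p,R.from_rotvec(p['orientation']).as_matrix(),np.array(p['xyz'])
def proj(n,P):
    p,r,t=cam(n); q=(np.atleast_2d(P)-t)@r
    return np.c_[p['fx']*q[:,0]/q[:,2]+p['cx'],p['fy']*q[:,1]/q[:,2]+p['cy']]
def back(n,uv,z):
    p,r,t=cam(n); d=np.array([(uv[0]-p['cx'])/p['fx'],(uv[1]-p['cy'])/p['fy'],1])@r.T
    return t+d*(z-t[2])/d[2]
def boxpts(x,y,a,L,W,z0,z1):
    c,s=np.cos(a),np.sin(a); o=[]
    for sx in(-1,1):
        for sy in(-1,1):
            for z in(z0,z1):
                u,v=sx*L/2,sy*W/2; o.append([x+c*u-s*v,y+s*u+c*v,z])
    return np.array(o)
S=6
def fit(n,mask,x0,L,W,z0,z1):
    """silhouette fit; mask full-res float 0..1"""
    m=cv2.resize(mask.astype(np.float32),None,fx=S,fy=S,interpolation=cv2.INTER_LINEAR)
    m=(m>0.5)
    def cost(v):
        uv=proj(n,boxpts(*v,L,W,z0,z1)); uv=((uv+0.5)*S-0.5)
        h=cv2.convexHull((uv*16).round().astype(np.int32).reshape(-1,1,2))
        im=np.zeros(m.shape,np.uint8); cv2.fillConvexPoly(im,h,1,shift=4)
        i=(m&(im>0)).sum(); return 1-i/(m.sum()+im.sum()-i)
    best=None
    sim=np.array([x0,x0+[.01,0,0],x0+[0,.01,0],x0+[0,0,.15]])
    r=minimize(cost,x0,method='Nelder-Mead',options=dict(initial_simplex=sim,xatol=1e-4,fatol=1e-4))
    r=minimize(cost,r.x,method='Nelder-Mead',options=dict(initial_simplex=r.x+np.array([[0,0,0],[.004,0,0],[0,.004,0],[0,0,.05]]),xatol=1e-4,fatol=1e-4))
    return r.x,r.fun
def state():
    s=sensors.read_state(); return s
E
python3 - <<'E'
from h import *
for n in("top","scene"):
    im=cv2.imread(f"pics/{n}0.png")
    if n=="top": c=im[60:330,160:500]; cv2.imwrite("pics/topc.png",cv2.resize(c,None,fx=2.2,fy=2.2,interpolation=cv2.INTER_CUBIC))
    else: c=im[80:310,160:500]; cv2.imwrite("pics/scenec.png",cv2.resize(c,None,fx=2.3,fy=2.3,interpolation=cv2.INTER_CUBIC))
for k,uv,z in [("wide",(333,302),.014),("narrow",(323,233),.014),("sa",(228,203),.015),("sb",(416,199),.015),("stand",(449,279),.008),("w",(318,173),.05)]:
    print(k,back("top",uv,z))
E
```

```text
wide [ 0.43310992 -0.00734368  0.014     ]
narrow [0.57200038 0.01137645 0.014     ]
sa [0.63702744 0.21154878 0.015     ]
sb [ 0.64158381 -0.18424058  0.015     ]
stand [ 0.47685726 -0.24385467  0.008     ]
w [0.69121778 0.02033164 0.05      ]
```

View pics/topc.png

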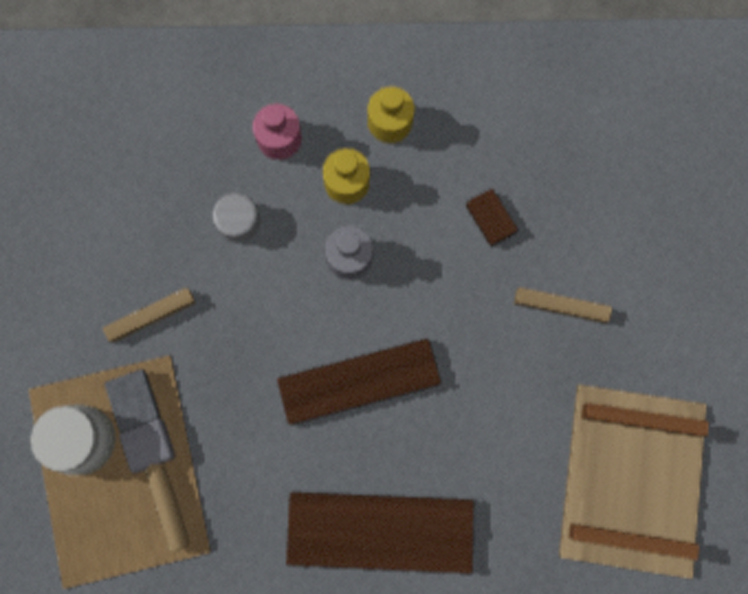

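View pics/scenec.png

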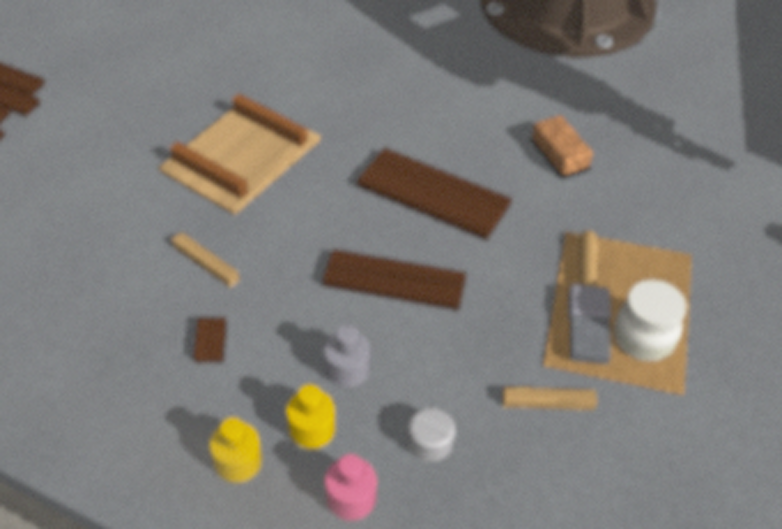

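```bash
cat >> h.py <<'E'
def hull(im,n,P):
    uv=((proj(n,P)+0.5)*S-0.5)
    cv2.fillConvexPoly(im,cv2.convexHull((uv*16).round().astype(np.int32).reshape(-1,1,2)),1,shift=4)
def cyl(x,y,r,z0,z1):
    t=np.linspace(0,2*np.pi,33); return np.vstack([np.c_[x+r*np.cos(t),y+r*np.sin(t),0*t+z] for z in(z0,z1)])
def hulls(kind,v):
    x,y=v[:2]; a=v[2] if len(v)>2 else 0
    if kind=='stand':
        c,s=np.cos(a),np.sin(a)
        return [boxpts(x,y,a,.16,.12,0,.008)]+[boxpts(x+c*e,y+s*e,a,.014,.11,0.008,.03) for e in(-.055,.055)]
    if kind=='weight':
        return [cyl(x,y,.023,0,.036),cyl(x,y,.008,.036,.044),cyl(x,y,.011,.044,.062)]
    L,W,z0,z1=kind; return [boxpts(x,y,a,L,W,z0,z1)]
def fit2(n,mask,x0,kind):
    x0=np.array(x0,float)
    m=cv2.resize(mask.astype(np.float32),None,fx=S,fy=S,interpolation=cv2.INTER_LINEAR)>0.5
    uv=proj(n,np.vstack(hulls(kind,x0)))
    lo=((uv.min(0)-12)*S).astype(int).clip(0);hi=((uv.max(0)+12)*S).astype(int)
    mm=np.zeros_like(m); mm[lo[1]:hi[1],lo[0]:hi[0]]=m[lo[1]:hi[1],lo[0]:hi[0]]
    # keep largest component
    k,lab,st,_=cv2.connectedComponentsWithStats(mm.astype(np.uint8))
    mm=lab==(1+st[1:,4].argmax())
    def cost(v):
        im=np.zeros(mm.shape,np.uint8)
        for P in hulls(kind,v): hull(im,n,P)
        i=(mm&(im>0)).sum(); return 1-i/(mm.sum()+im.sum()-i)
    k=len(x0)
    for d in (.01,.004):
        D=np.diag([d,d,d*12][:k]); sim=np.vstack([x0,x0+D])
        r=minimize(cost,x0,method='Nelder-Mead',options=dict(initial_simplex=sim,xatol=1e-4,fatol=1e-4)); x0=r.x
    return r.x,r.fun
def sat(im,lo=12):
    d=im[...,2].astype(float)-im[...,0]; return d
WIDE=(.17,.066,0,.014);NAR=(.15,.046,0,.014);ST=(.09,.015,0,.015)
E
python3 - <<'E'
from h import *
G={'wide':(WIDE,[.433,-.007,1.5],.45),'nar':(NAR,[.572,.011,-1.4],.45),'sa':(ST,[.637,.211,-1.2],.5),'sb':(ST,[.642,-.184,1.4],.5),'stand':('stand',[.477,-.244,-.1],.5)}
for n in("top","scene"):
    im=cv2.GaussianBlur(cv2.imread(f"pics/{n}0.png"),(3,3),0); d=sat(im)
    print(n,'bg',np.median(d))
    for k,(kind,x0,_) in G.items():
        uv=proj(n,[*x0[:2],.01])[0].astype(int); fg=np.median(d[uv[1]-2:uv[1]+3,uv[0]-2:uv[0]+3])
        m=np.clip((d-np.median(d))/(fg-np.median(d)),0,1)
        x,f=fit2(n,m,x0,kind); print(k,fg,x.round(4),round(f,3))
from rig import *
for n in("top","scene"):
    get_image(n)
    for q in("weight_mid","stand"): print(n,q,[(np.round(o['location'],3),o['p']) for o in mark_of(n,q)])
E
```

```text
top bg -6.0
wide 37.0 [ 0.4347 -0.0058  1.523 ] 0.047
nar 35.0 [ 0.5728  0.012  -1.3116] 0.061
sa 48.0 [ 0.6392  0.2154 -1.132 ] 0.144
sb 48.0 [ 0.645  -0.1844  1.3659] 0.136
stand 47.0 [ 0.4798 -0.2422 -0.163 ] 0.01
scene bg -3.0
wide 52.0 [ 0.4296 -0.0065  1.5025] 0.147
nar 50.0 [ 0.57    0.0127 -1.3025] 0.156
sa 72.0 [ 0.6384  0.2156 -1.1327] 0.067
sb 77.0 [ 0.6448 -0.1824  1.3226] 0.169
stand 80.0 [ 0.4786 -0.2402 -0.1563] 0.031
top weight_mid [(array([0.698, 0.021, 0.033]), 0.97), (array([0.82 , 0.087, 0.033]), 0.88), (array([ 0.837, -0.016,  0.031]), 0.65), (array([0.773, 0.021, 0.032]), 0.59)]
top stand [(array([ 0.483, -0.243,  0.002]), 0.66)]
scene weight_mid [(array([0.773, 0.019, 0.031]), 0.87), (array([0.701, 0.017, 0.026]), 0.68), (array([0.82 , 0.092, 0.026]), 0.58), (array([ 0.838, -0.022,  0.03 ]), 0.58)]
scene stand [(array([ 0.48 , -0.244,  0.001]), 0.94)]
```

```bash
cat > plan.py <<'E'
# plan.py x y z psi_x jaw [mmax dmax] : prints row suggestions toward target
import sys,numpy as np
from scipy.spatial.transform import Rotation as R
from rig import sensors
a=list(map(float,sys.argv[1:])); tgt=np.array(a[:3]); psi=a[3]; jaw=a[4]
mm=a[5] if len(a)>5 else .055; dm=a[6] if len(a)>6 else 10
s=sensors.read_state(); p=np.array(s['ee_pos']); r=R.from_rotvec(s['orientation'])
c=np.cos(np.radians(psi)); si=np.sin(np.radians(psi))
T=R.from_matrix(np.array([[c,si,0],[si,-c,0],[0,0,-1]]))
rel=(r.inv()*T).as_rotvec()
d=tgt-p
n=max(1,int(np.ceil(max(np.linalg.norm(d)/mm,np.degrees(np.linalg.norm(rel))/dm))))
P=p.copy(); Q=r; out=[]
for k in range(n):
    w=np.round(np.degrees((Q.inv()*T).as_rotvec())/(n-k),1)
    sh=np.round(Q.inv().apply((tgt-P)/(n-k)),4)
    out.append(f"{jaw:g} "+" ".join(f"{v:g}" for v in sh)+" "+" ".join(f"{v:g}" for v in w))
    P=P+Q.apply(sh); Q=Q*R.from_rotvec(np.radians(w))
print('t',round(s['time'],2),'pos',p.round(4),'psi',np.degrees(np.arctan2(*r.as_matrix()[[1,0],[0,0]])).round(2),'n',n)
for i in range(0,n,5): print("; ".join(out[i:i+5]))
E
python3 plan.py .433 -.006 .18 86.7 .0854
```

```text
t 0.45 pos [0.2598 0.5684 0.3039] psi 155.44 n 12
0.0854 -0.033 -0.0375 0.0103 0 0 5.7; 0.0854 -0.0366 -0.0341 0.0103 0 0 5.7; 0.0854 -0.0398 -0.0303 0.0103 0 0 5.7; 0.0854 -0.0426 -0.0262 0.0103 0 0 5.7; 0.0854 -0.045 -0.0218 0.0103 0 0 5.7
0.0854 -0.0469 -0.0172 0.0103 0 0 5.7; 0.0854 -0.0484 -0.0125 0.0104 0 0 5.8; 0.0854 -0.0494 -0.0075 0.0103 0 0 5.7; 0.0854 -0.0499 -0.0026 0.0104 0 0 5.8; 0.0854 -0.05 0.0025 0.0103 0 0 5.7
0.0854 -0.0494 0.0074 0.0104 0 0 5.8; 0.0854 -0.0485 0.0124 0.0103 0 0 5.7
```

```bash
python3 plan.py .5 .2 .22 105 .0854 .058
```

```text
t 0.45 pos [0.2598 0.5684 0.3039] psi 155.44 n 8
0.0854 -0.0464 -0.0294 0.0105 0 0 6.3; 0.0854 -0.0494 -0.0241 0.0105 0 0 6.3; 0.0854 -0.0518 -0.0186 0.0105 0 0 6.3; 0.0854 -0.0535 -0.0128 0.0105 0 0 6.3; 0.0854 -0.0545 -0.0068 0.0105 0 0 6.3
0.0854 -0.055 -0.0008 0.0105 0 0 6.3; 0.0854 -0.0547 0.0052 0.0104 0 0 6.3; 0.0854 -0.0538 0.0112 0.0105 0 0 6.3
```

>>> servo_tool --series "0.0854 -0.046 -0.029 0.010 0 0 6.3; 0.0854 -0.049 -0.024 0.010 0 0 6.3; 0.0854 -0.052 -0.019 0.010 0 0 6.3; 0.0854 -0.053 -0.013 0.010 0 0 6.3; 0.0854 -0.054 -0.007 0.010 0 0 6.3"

```text
time: 1.08
ee_pos: [0.4091, 0.3375, 0.2538]
orientation: [1.481, 2.77, 0.001]
contact_force: [1.1, -0.7, 0.0]
width: 0.0854
```

>>> servo_tool --series "0.0854 -0.055 -0.001 0.010 0 0 6.3; 0.0854 -0.055 0.005 0.010 0 0 6.3; 0.0854 -0.054 0.011 0.010 0 0 6.3"

```text
time: 1.45
ee_pos: [0.499, 0.1985, 0.2238]
orientation: [1.916, 2.489, 0.001]
contact_force: [0.3, 0.2, 0.7]
width: 0.0857
```

```bash
python3 plan.py .433 -.006 .18 86.7 .0854 .058
```

```text
t 1.45 pos [0.499  0.1985 0.2238] psi 104.82 n 4
0.0854 -0.0452 -0.029 0.0109 0 -0 4.5; 0.0854 -0.0474 -0.0254 0.0109 0 -0 4.5; 0.0854 -0.0492 -0.0216 0.0109 0 -0 4.6; 0.0854 -0.0507 -0.0176 0.011 0 -0 4.5
```

>>> servo_tool --series "0.0854 -0.045 -0.029 0.011 0 0 4.5; 0.0854 -0.047 -0.025 0.011 0 0 4.5; 0.0854 -0.049 -0.022 0.011 0 0 4.6; 0.0854 -0.051 -0.018 0.011 0 0 4.5; 0.0854 0 0 0 0 0 0"

```text
time: 2.08
ee_pos: [0.4314, -0.0066, 0.1795]
orientation: [-2.285, -2.154, 0.001]
contact_force: [-0.5, 0.2, 0.5]
width: 0.0854
```

```bash
python3 - <<'E'
from h import *
s=sensors.read_state(); print(s['ee_pos'],s['joint_positions'].round(3))
cv2.imwrite("pics/w1.png",get_image("wrist"))
E
python3 plan.py .433 -.006 .080 86.7 .0854 .05
```

```text
[ 0.43144453 -0.00659768  0.1795157 ] [-0.169  0.424  2.148 -0.     0.571 -0.11 ]
t 2.12 pos [ 0.4322 -0.0053  0.1799] psi 86.76 n 2
0.0854 -0.0003 0.0004 0.0499 -0 -0 0; 0.0854 -0.0003 0.0004 0.05 -0 -0 0.1
```

View pics/w1.png

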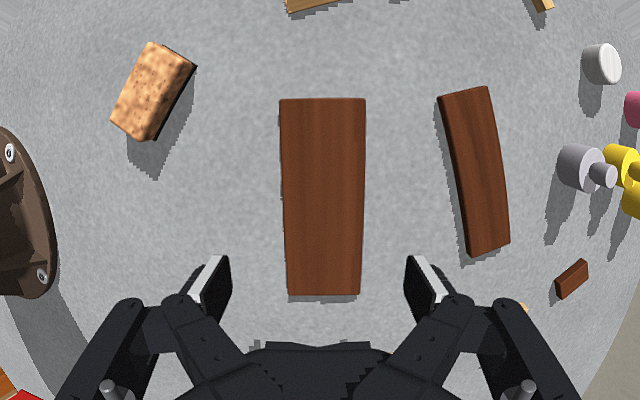

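```bash
cat >> h.py <<'E'
def wproj(P,pos,rv):
    p=camera_params("wrist"); T=np.eye(4);T[:3,:3]=R.from_rotvec(rv).as_matrix();T[:3,3]=pos
    M=np.linalg.inv(T@p['T_tool_cam']); q=np.atleast_2d(P)@M[:3,:3].T+M[:3,3]
    th=np.arctan2(np.hypot(q[:,0],q[:,1]),q[:,2]); ph=np.arctan2(q[:,1],q[:,0])
    return np.c_[p['fx']*th*np.cos(ph)+p['cx'],p['fy']*th*np.sin(ph)+p['cy']]
def wback(uv,z,pos,rv):
    p=camera_params("wrist"); T=np.eye(4);T[:3,:3]=R.from_rotvec(rv).as_matrix();T[:3,3]=pos
    M=T@p['T_tool_cam']; dx,dy=uv[0]-p['cx'],uv[1]-p['cy']; r=np.hypot(dx,dy);th=r/p['fx']
    d=M[:3,:3]@np.array([np.sin(th)*dx/r,np.sin(th)*dy/r,np.cos(th)]); o=M[:3,3]
    return o+d*(z-o[2])/d[2]
E
python3 - <<'E'
from h import *
pos=[.4318,-.006,.1797]; rv=[-2.285,-2.154,.001]
for x in ([.433,-.006,1.513],):
    B=boxpts(*x,.17,.066,.014,.014)[::2]
    print(wproj(B,pos,rv).round(0))
C=[wback(c,.014,pos,rv) for c in((279,99),(366,98),(361,295),(287,295))]
print(np.round(C,4),np.mean(C,0))
E
```

```text
[[356. 296.]
 [284. 296.]
 [364.  99.]
 [277.  99.]]
[[ 0.4067  0.0808  0.014 ]
 [ 0.4722  0.078   0.014 ]
 [ 0.4652 -0.0922  0.014 ]
 [ 0.398  -0.0879  0.014 ]] [ 0.43552622 -0.00530763  0.014     ]
```

```bash
python3 - <<'E'
from h import *
p=camera_params("wrist"); M=np.linalg.inv(p['T_tool_cam'])
for z in (50,60,66,73,80):
    q=np.array([[sx*.011,.0427,z/1000] for sx in(-1,1)])@M[:3,:3].T+M[:3,3]
    th=np.arctan2(np.hypot(q[:,0],q[:,1]),q[:,2]); ph=np.arctan2(q[:,1],q[:,0])
    print(z,np.c_[p['fx']*th*np.cos(ph)+p['cx'],p['fy']*th*np.sin(ph)+p['cy']].round(0).tolist())
im=cv2.imread('pics/w1.png')[230:330,380:480]; cv2.imwrite('pics/w1c.png',cv2.resize(im,None,fx=5,fy=5,interpolation=cv2.INTER_CUBIC))
E
```

```text
50 [[408.0, 301.0], [414.0, 261.0]]
60 [[403.0, 290.0], [409.0, 251.0]]
66 [[401.0, 284.0], [405.0, 246.0]]
73 [[398.0, 277.0], [402.0, 241.0]]
80 [[395.0, 271.0], [399.0, 236.0]]
```

View pics/w1c.png

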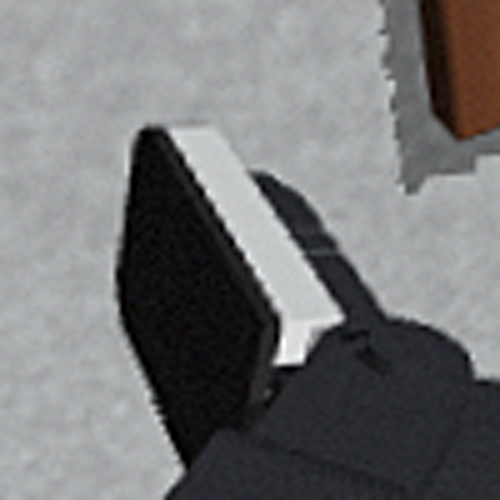

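```bash
python3 plan.py .4345 -.0055 .069 87 .0854 .04
```

```text
t 2.12 pos [ 0.4322 -0.0053  0.1799] psi 86.76 n 3
0.0854 -0 0.0008 0.037 -0 -0 -0.1; 0.0854 -0 0.0008 0.0369 -0 -0 -0.1; 0.0854 -0.0001 0.0007 0.037 -0 -0 -0
```

>>> servo_tool --series "0.0854 0 0.001 0.037 0 0 -0.1; 0.0854 0 0.001 0.037 0 0 -0.1; 0.0854 0 0 0.037 0 0 0; 0.0854 0 0 0 0 0 0; 0.06 0 0 0 0 0 0"

```text
time: 2.75
ee_pos: [0.4348, -0.0036, 0.0698]
orientation: [2.274, 2.166, 0.001]
contact_force: [0.0, 0.3, 0.3]
width: 0.0693
```

>>> servo_tool --series "0.06 0 0 0 0 0 0; 0.06 0 0 0 0 0 0; 0.06 0 0 0 0 0 0"

```text
time: 3.12
ee_pos: [0.4349, -0.004, 0.0705]
orientation: [2.274, 2.164, 0.003]
contact_force: [0.1, 5.2, 10.2]
width: 0.064
```

>>> servo_tool --series "0.05 0 0 0 0 0 0; 0.05 0 0 -0.01 0 0 0; 0.05 0 0 -0.03 0 0 0; 0.05 0 0 -0.05 0 0 0; 0.05 0 0 0 0 0 0"

```text
time: 3.75
ee_pos: [0.4351, -0.0043, 0.1624]
orientation: [2.272, 2.162, 0.007]
contact_force: [0.1, 0.4, -1.6]
width: 0.0639
```

```bash
python3 - <<'E'
from h import *
s=sensors.read_state(); print(s['ee_pos'],s['orientation'],s['joint_positions'].round(3),s['width'],s['contact_force'])
cv2.imwrite("pics/w2.png",get_image("wrist"))
E
python3 plan.py .479 -.1 .16 125 .05 .05
```

```text
[ 0.43512692 -0.00430312  0.16240982] [2.27225423 2.16157393 0.00655326] [-0.162  0.46   2.158  0.     0.517 -0.112] 0.06392458485039466 [ 0.12264323  0.42999043 -1.57483527]
t 3.8 pos [ 0.4346 -0.0043  0.1608] psi 87.14 n 4
0.05 -0.0234 0.0123 0.0003 0.1 0 -9.5; 0.05 -0.025 0.0082 0.0002 0 0 -9.5; 0.05 -0.0261 0.004 0.0002 0.1 0.1 -9.4; 0.05 -0.0264 -0.0003 0.0002 0 -0 -9.5
```

View pics/w2.png

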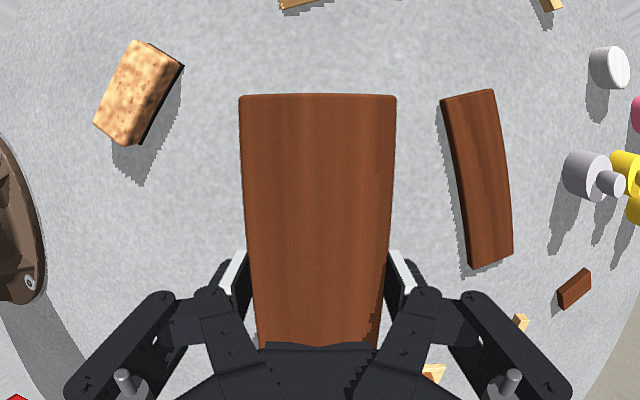

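```bash
python3 - <<'E'
from h import *
pos=[0,0,0]; rv=np.array([np.pi,0,0])
for d in(.053,.055,.057):
    print(d,np.round([wback(c,-d,pos,rv) for c in((240,95),(397,97))],4))
E
python3 plan.py .479 -.241 .16 170.8 .05 .05 10.4
```

```text
0.053 [[ 0.0825  0.0319 -0.053 ]
 [ 0.0817 -0.0307 -0.053 ]]
0.055 [[ 0.0826  0.0324 -0.055 ]
 [ 0.0818 -0.0312 -0.055 ]]
0.057 [[ 0.0827  0.0329 -0.057 ]
 [ 0.0819 -0.0318 -0.057 ]]
t 3.8 pos [ 0.4346 -0.0043  0.1608] psi 87.14 n 9
0.05 -0.026 0.0062 0.0001 0 0 -9.3; 0.05 -0.0267 0.002 0.0001 0 0 -9.3; 0.05 -0.0267 -0.0024 0.0001 0 0 -9.3; 0.05 -0.0259 -0.0067 0.0001 0 0 -9.3; 0.05 -0.0245 -0.0108 0.0001 0 0 -9.3
0.05 -0.0224 -0.0146 0.0002 0 0.1 -9.3; 0.05 -0.0198 -0.018 0.0001 0 0.1 -9.3; 0.05 -0.0167 -0.021 0.0001 0.1 0 -9.3; 0.05 -0.013 -0.0233 0.0001 0 0.1 -9.3
```

>>> servo_tool --series "0.05 -0.026 0.006 0 0 0 -9.3; 0.05 -0.027 0.002 0 0 0 -9.3; 0.05 -0.027 -0.002 0 0 0 -9.3; 0.05 -0.026 -0.007 0 0 0 -9.3; 0.05 -0.025 -0.011 0 0 0 -9.3"

```text
time: 4.42
ee_pos: [0.4588, -0.1378, 0.158]
orientation: [-1.229, -2.89, -0.0]
contact_force: [-0.4, 0.8, -0.6]
width: 0.0643
```

>>> servo_tool --series "0.05 -0.022 -0.015 0 0 0 -9.3; 0.05 -0.020 -0.018 0 0 0 -9.3; 0.05 -0.017 -0.021 0 0 0 -9.3; 0.05 -0.013 -0.023 0 0 0 -9.3; 0.05 0 0 0 0 0 0"

```text
time: 5.05
ee_pos: [0.4786, -0.2433, 0.1578]
orientation: [-0.253, -3.13, -0.001]
contact_force: [0.8, 0.6, -2.6]
width: 0.064
```

```bash
python3 - <<'E'
from h import *
s=sensors.read_state(); print(s['ee_pos'],s['orientation'],s['joint_positions'].round(3),s['width'],s['contact_force'])
cv2.imwrite("pics/w3.png",get_image("wrist"));cv2.imwrite("pics/s3.png",get_image("scene"))
E
python3 plan.py .4778 -.2412 .1 170.8 .05 .025
```

```text
[ 0.4786155  -0.24328822  0.15777819] [-2.52606583e-01 -3.13046089e+00 -9.16709519e-04] [-0.593  0.567  1.915  0.     0.661 -2.003] 0.06402526259493127 [ 0.78804483  0.56489125 -2.5762287 ]
t 5.15 pos [ 0.4782 -0.2417  0.158 ] psi 170.67 n 3
0.05 0.0001 0.0001 0.0193 0 -0 -0; 0.05 0.0002 0.0001 0.0193 0 -0.1 -0.1; 0.05 0.0001 0.0002 0.0194 0.1 -0 -0
```

View pics/w3.png

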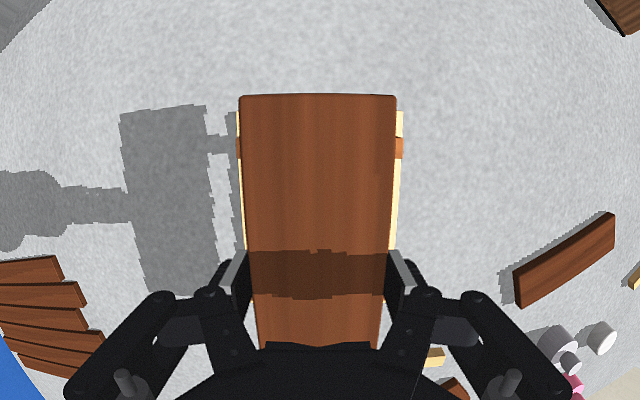

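View pics/s3.png

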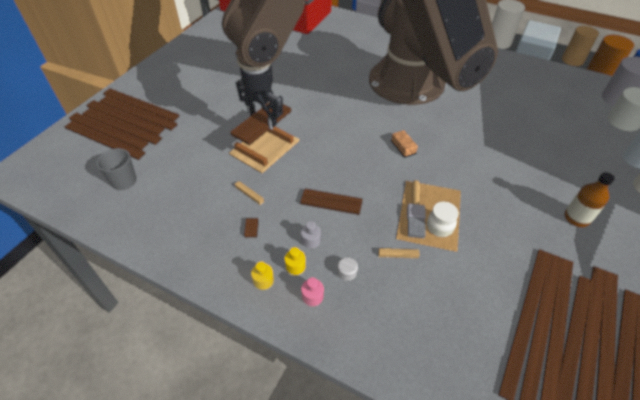

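>>> servo_tool --series "0.05 0 0 0.02 0 0 0; 0.05 0 0 0.02 0 0 0; 0.05 0 0 0.015 0 0 -0.1; 0.05 0 0 0 0 0 0"

```text
time: 5.65
ee_pos: [0.4785, -0.2414, 0.1029]
orientation: [-0.249, -3.13, -0.002]
contact_force: [0.3, 0.2, -1.7]
width: 0.0645
```

>>> servo_tool --series "0.05 0 0 0.002 0 0 0; 0.05 0 0 0 0 0 0"

```text
time: 5.9
ee_pos: [0.479, -0.2421, 0.1023]
orientation: [0.248, 3.131, -0.0]
contact_force: [-0.1, -0.1, -1.1]
width: 0.0642
```

>>> servo_tool --series "0.05 0 0 0.001 0 0 0; 0.05 0 0 0 0 0 0"

```text
time: 6.15
ee_pos: [0.4789, -0.2422, 0.1011]
orientation: [0.248, 3.131, -0.0]
contact_force: [-0.2, -0.6, -1.9]
width: 0.0641
```

>>> servo_tool --series "0.05 0 0 0.001 0 0 0; 0.05 0 0 0 0 0 0"

```text
time: 6.4
ee_pos: [0.4789, -0.2422, 0.1006]
orientation: [0.249, 3.131, -0.0]
contact_force: [-1.7, 0.1, 7.8]
width: 0.0638
```

>>> servo_tool --series "0.0854 0 0 0 0 0 0; 0.0854 0 0 0 0 0 0; 0.0854 0 0 -0.02 0 0 0; 0.0854 0 0 -0.04 0 0 0; 0.0854 0 0 -0.05 0 0 0"

```text
time: 7.02
ee_pos: [0.4786, -0.242, 0.2104]
orientation: [-0.248, -3.13, -0.002]
contact_force: [0.1, -0.8, 0.6]
width: 0.0855
```

```bash
python3 plan.py .639 .2155 .17 115.1 .04 .06 10.4
```

```text
t 7.03 pos [ 0.4786 -0.242   0.2104] psi 170.93 n 9
0.04 -0.0096 0.053 0.0045 -0 -0 6.2; 0.04 -0.0038 0.0537 0.0045 -0 -0 6.2; 0.04 0.002 0.0538 0.0045 -0 -0 6.2; 0.04 0.0078 0.0533 0.0045 -0 -0 6.2; 0.04 0.0135 0.0522 0.0045 -0 -0 6.2
0.04 0.0191 0.0504 0.0045 -0 -0 6.2; 0.04 0.0244 0.048 0.0046 -0 -0 6.2; 0.04 0.0295 0.0451 0.0045 -0 -0.1 6.2; 0.04 0.0341 0.0417 0.0045 -0 -0 6.2
```

>>> servo_tool --series "0.04 -0.01 0.053 0.004 0 0 6.2; 0.04 -0.004 0.054 0.004 0 0 6.2; 0.04 0.002 0.054 0.004 0 0 6.2; 0.04 0.008 0.053 0.004 0 0 6.2; 0.04 0.013 0.052 0.004 0 0 6.2"

```text
time: 7.65
ee_pos: [0.5691, 0.0135, 0.1897]
orientation: [1.081, 2.949, 0.0]
contact_force: [1.2, -2.1, 0.3]
width: 0.0397
```

>>> servo_tool --series "0.04 0.019 0.050 0.004 0 0 6.2; 0.04 0.024 0.048 0.004 0 0 6.2; 0.04 0.029 0.045 0.004 0 0 6.2; 0.04 0.034 0.042 0.004 0 0 6.2; 0.04 0 0 0 0 0 0"

```text
time: 8.28
ee_pos: [0.6408, 0.2173, 0.173]
orientation: [-1.682, -2.653, -0.0]
contact_force: [-0.1, -0.7, 0.0]
width: 0.0399
```

```bash
python3 - <<'E'
from h import *
s=sensors.read_state(); print(s['ee_pos'],s['orientation'],s['joint_positions'].round(3),s['width'],s['contact_force'])
cv2.imwrite("pics/w4.png",get_image("wrist"));cv2.imwrite("pics/t4.png",get_image("top"))
x=[.6388,.2155,-1.1325]
print(wproj(boxpts(*x,.09,.015,.015,.015)[::2],s['ee_pos'],s['orientation']).round(0).tolist())
E
python3 plan.py .639 .2155 .074 115.1 .04 .05
```

```text
[0.64082893 0.2172932  0.17299938] [-1.68167135e+00 -2.65333898e+00 -3.01275408e-04] [ 0.229  0.701  1.541  0.     0.899 -0.212] 0.03987614850978377 [-0.06845328 -0.68160943  0.02459889]
[[305.0, 154.0], [325.0, 154.0], [306.0, 263.0], [324.0, 263.0]]
t 8.38 pos [0.6403 0.2142 0.1734] psi 115.23 n 2
0.04 0.0008 -0.0003 0.0497 -0 -0 0.1; 0.04 0.0009 -0.0002 0.0497 -0.1 -0 0
```

View pics/w4.png

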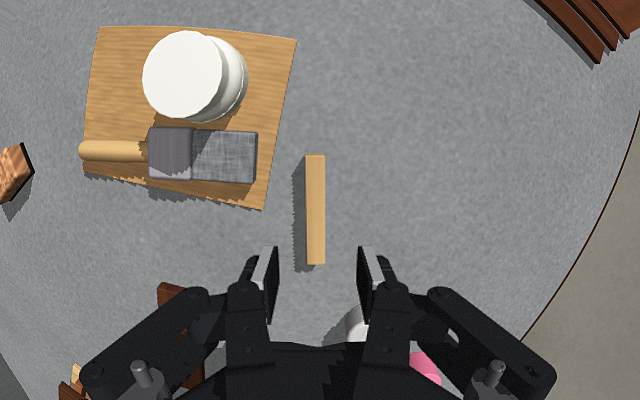

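View pics/t4.png

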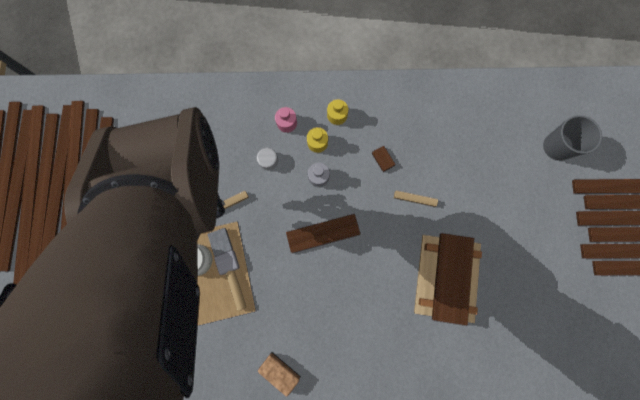

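```bash
python3 - <<'E'
from h import *
im=cv2.GaussianBlur(cv2.imread("pics/t4.png"),(3,3),0).astype(float)
# dark panel vs base/bearers: brightness
g=im.sum(2); 
for uv in((455,280),(425,280),(430,248),(490,280)): print(uv,im[uv[1],uv[0]])
m=((im[...,2]-im[...,0])>15)&(im[...,2]<85)
cv2.imwrite('pics/m.png',cv2.resize((m*255).astype(np.uint8)[220:340,400:500],None,fx=5,fy=5))
x,f=fit2("top",m.astype(float),[.479,-.242,-.16],(.17,.066,.03,.044)); print(x,f)
x,f=fit2("top",((im[...,2]-im[...,0])>15).astype(float)*(1),[.479,-.242,-.16],'stand');print(x,f)
E
python3 plan.py .639 .2155 .0765 115.1 .03 .05
```

```text
(455, 280) [23. 36. 56.]
(425, 280) [105. 136. 156.]
(430, 248) [42. 63. 92.]
(490, 280) [88. 85. 82.]
[ 0.48086209 -0.2423283  -0.14940822] 0.09717534349323242
[ 0.47951708 -0.24186504 -0.16527136] 0.06136736064472803
t 8.38 pos [0.6403 0.2142 0.1734] psi 115.23 n 2
0.03 0.0008 -0.0003 0.0484 -0 -0 0.1; 0.03 0.0009 -0.0002 0.0485 -0.1 -0 0
```

View pics/m.png

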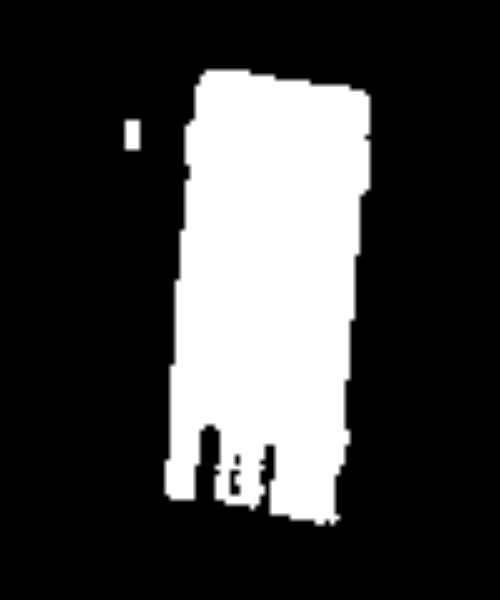

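>>> servo_tool --series "0.03 0.001 0 0.048 0 0 0; 0.03 0.001 0 0.040 0 0 0; 0.03 0 0 0.0085 0 0 0; 0.03 0 0 0 0 0 0; 0.005 0 0 0 0 0 0"

```text
time: 9.0
ee_pos: [0.6406, 0.2156, 0.0793]
orientation: [1.684, 2.65, 0.003]
contact_force: [-2.7, -3.0, 19.0]
width: 0.0133
```

>>> servo_tool --series "0.005 0 0 0 0 0 0; 0.005 0 0 0 0 0 0; 0.005 0 0 0 0 0 0"

```text
time: 9.38
ee_pos: [0.6406, 0.2158, 0.0795]
orientation: [1.684, 2.65, 0.003]
contact_force: [-0.5, -2.4, 6.4]
width: 0.0125
```

>>> servo_tool --series "0.005 0 0 -0.01 0 0 0; 0.005 0 0 -0.03 0 0 0; 0.005 0 0 -0.05 0 0 0; 0.005 0 0 0 0 0 0"

```text
time: 9.88
ee_pos: [0.6411, 0.2163, 0.1724]
orientation: [1.682, 2.647, 0.009]
contact_force: [-0.2, 0.7, 0.5]
width: 0.0129
```

```bash
python3 - <<'E'
from h import *
s=sensors.read_state(); print(s['ee_pos'],s['orientation'],s['joint_positions'].round(3),s['width'],s['contact_force'])
cv2.imwrite("pics/w5.png",get_image("wrist"))
E
python3 plan.py .534 -.251 .17 80.8 .005 .06 10.4
```

```text
[0.64105836 0.21628628 0.17237661] [1.68188894 2.64731546 0.008616  ] [ 0.228  0.7    1.546  0.     0.888 -0.211] 0.012869513779153933 [-0.21258163  0.69368263  0.50399683]
t 9.93 pos [0.6403 0.216  0.17  ] psi 115.14 n 8
0.005 -0.0472 -0.0368 -0.0001 0 -0 4.3; 0.005 -0.0498 -0.0332 -0.0001 0 -0 4.3; 0.005 -0.0522 -0.0294 -0.0001 0 -0 4.3; 0.005 -0.0542 -0.0254 -0.0001 0 -0 4.3; 0.005 -0.056 -0.0212 -0.0001 0.1 -0 4.3
0.005 -0.0574 -0.0169 -0.0001 0 -0 4.3; 0.005 -0.0586 -0.0126 -0.0001 0.1 -0 4.3; 0.005 -0.0593 -0.0082 -0 0 -0.1 4.2
```

View pics/w5.png

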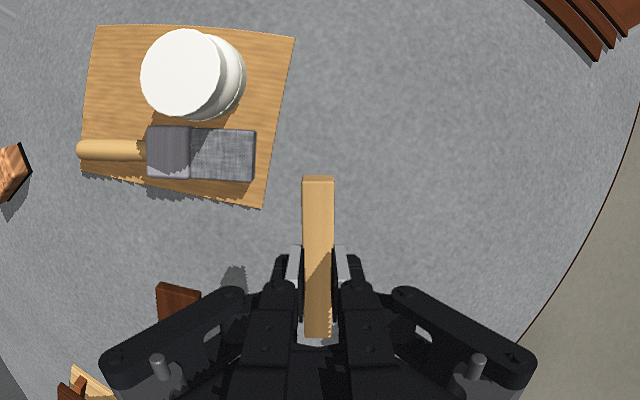

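```bash
python3 - <<'E'
from h import *
rv=np.array([np.pi,0,0])
print(np.round([wback(c,-.0645,[0,0,0],rv) for c in((303,177),(334,177),(318,336))],4))
E
```

```text
[[ 0.0465  0.0071 -0.0645]
 [ 0.0465 -0.0067 -0.0645]
 [-0.0438  0.0003 -0.0645]]
```

>>> servo_tool --series "0.005 -0.047 -0.037 0 0 0 4.3; 0.005 -0.050 -0.033 0 0 0 4.3; 0.005 -0.052 -0.029 0 0 0 4.3; 0.005 -0.054 -0.025 0 0 0 4.3; 0.005 -0.056 -0.021 0 0 0 4.3"

```text
time: 10.55
ee_pos: [0.5732, -0.077, 0.1668]
orientation: [-2.152, -2.288, 0.001]
contact_force: [1.4, -1.2, -0.2]
width: 0.0128
```

>>> servo_tool --series "0.005 -0.057 -0.017 0 0 0 4.3; 0.005 -0.059 -0.013 0 0 0 4.3; 0.005 -0.059 -0.008 0 0 0 4.2; 0.005 0 0 0 0 0 0"

```text
time: 11.05
ee_pos: [0.5327, -0.2538, 0.1666]
orientation: [-2.397, -2.03, 0.0]
contact_force: [1.7, 0.4, -0.5]
width: 0.013
```

```bash
python3 - <<'E'
from h import *
s=sensors.read_state(); print(s['ee_pos'],s['orientation'],s['joint_positions'].round(3),s['width'],s['contact_force'])
cv2.imwrite("pics/w6.png",get_image("wrist"))
E
python3 plan.py .5336 -.2521 .130 80.8 .005 .06 10.4
```

```text
[ 0.53274869 -0.25377343  0.16664964] [-2.39707690e+00 -2.02971353e+00  4.87649876e-04] [-0.556  0.61   1.776 -0.     0.757 -0.391] 0.013017600189124751 [ 1.69827666  0.39415111 -0.53784157]
t 11.1 pos [ 0.5331 -0.2518  0.1666] psi 80.65 n 1
0.005 -0.0002 0.0006 0.0366 -0.1 -0 -0.1
```

View pics/w6.png

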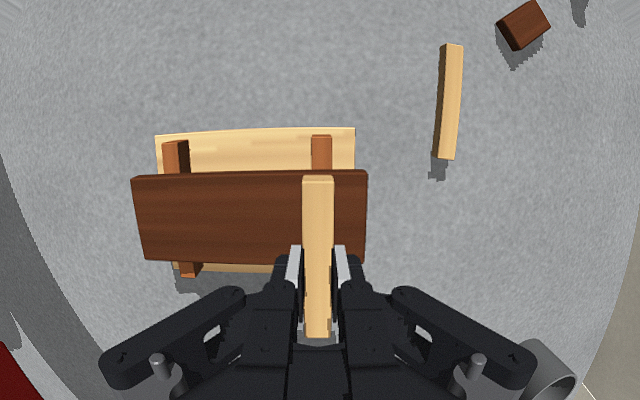

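```bash
python3 - <<'E'
from h import *
pos=[.533,-.2524,.1668]; rv=[-2.398,-2.0297,0]
P=np.array([wback(c,.044,pos,rv) for c in((131,178),(367,170),(366,262),(146,260))]); print(P.round(4),P.mean(0).round(4))
B=np.array([wback(c,.03,pos,rv) for c in((162,144),(188,141),(311,136),(332,136))]);print(B.round(4))
s=[.4795,-.242]; a=-.161; c,si=np.cos(a),np.sin(a)
f=lambda x,y,z:[s[0]+c*x-si*y,s[1]+si*x+c*y,z]
print(wproj([f(x,.055,.03) for x in(-.062,-.048,.048,.062)],pos,rv).round(0).tolist())
print(wproj([f(x,y,.044) for x,y in((-.085,.033),(.085,.033),(.085,-.033),(-.085,-.033))],pos,rv).round(0).tolist())
print(wproj([f(x,y,.008) for x,y in((-.08,.06),(.08,.06))],pos,rv).round(0).tolist())
E
python3 - <<'E'
import cv2
im=cv2.imread('pics/w6.png')[110:290,110:390]
cv2.imwrite('pics/w6c.png',cv2.resize(im,None,fx=2.8,fy=2.8,interpolation=cv2.INTER_CUBIC))
E
```

```text
[[ 0.4045 -0.1951  0.044 ]
 [ 0.5695 -0.2197  0.044 ]
 [ 0.5613 -0.2848  0.044 ]
 [ 0.3939 -0.2601  0.044 ]] [ 0.4823 -0.2399  0.044 ]
[[ 0.4298 -0.1774  0.03  ]
 [ 0.4512 -0.1801  0.03  ]
 [ 0.5374 -0.1937  0.03  ]
 [ 0.5512 -0.196   0.03  ]]
[[159.0, 145.0], [176.0, 144.0], [309.0, 139.0], [330.0, 139.0]]
[[128.0, 180.0], [366.0, 175.0], [362.0, 267.0], [143.0, 261.0]]
[[153.0, 137.0], [353.0, 130.0]]
```

View pics/w6c.png

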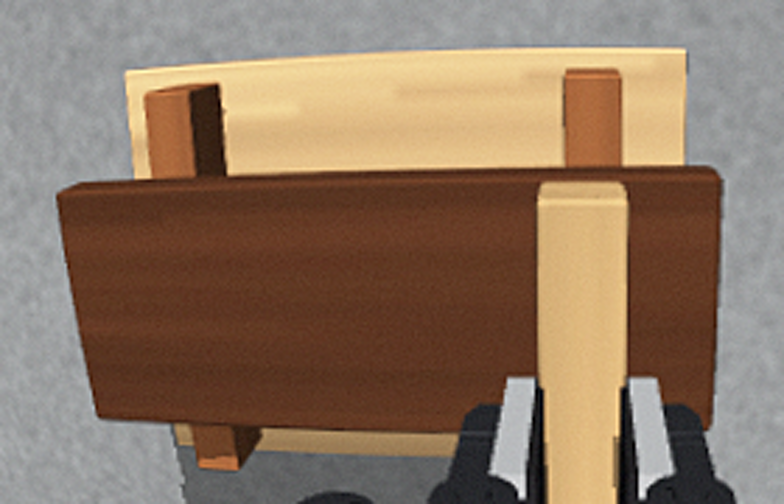

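>>> servo_tool --series "0.005 0.0015 0.0015 0.02 0 0 -0.1; 0.005 0 0 0.016 0 0 0; 0.005 0 0 0.004 0 0 0; 0.005 0 0 0 0 0 0"

```text
time: 11.6
ee_pos: [0.5359, -0.2486, 0.1272]
orientation: [-2.389, -2.039, 0.0]
contact_force: [-0.7, 0.3, 1.2]
width: 0.0133
```

>>> servo_tool --series "0.005 0 0 0.0015 0 0 0; 0.005 0 0 0 0 0 0"

```text
time: 11.85
ee_pos: [0.5359, -0.2491, 0.1262]
orientation: [2.39, 2.039, 0.0]
contact_force: [0.0, 0.0, -0.2]
width: 0.0128
```

>>> servo_tool --series "0.005 -0.001 -0.001 0.0015 0 0 0; 0.005 0 0 0 0 0 0"

```text
time: 12.1
ee_pos: [0.5345, -0.25, 0.1244]
orientation: [-2.39, -2.039, -0.0]
contact_force: [0.9, -0.8, -0.5]
width: 0.0132
```

>>> servo_tool --series "0.005 0 0 0.001 0 0 0; 0.005 0 0 0 0 0 0"

```text
time: 12.35
ee_pos: [0.5347, -0.2499, 0.1235]
orientation: [2.39, 2.039, 0.0]
contact_force: [-0.0, 0.3, 1.2]
width: 0.0128
```

>>> servo_tool --series "0.005 0 0 0.001 0 0 0; 0.005 0 0 0 0 0 0"

```text
time: 12.6
ee_pos: [0.5347, -0.25, 0.1234]
orientation: [2.39, 2.038, 0.0]
contact_force: [-3.3, 0.6, 13.1]
width: 0.0132
```

>>> servo_tool --series "0.035 0 0 0 0 0 0; 0.035 0 0 0 0 0 0; 0.035 0 0 -0.02 0 0 0; 0.035 0 0 -0.03 0 0 0; 0.035 0 0 0 0 0 0"

```text
time: 13.22
ee_pos: [0.5352, -0.2502, 0.174]
orientation: [2.388, 2.037, 0.002]
contact_force: [0.2, 0.3, 0.4]
width: 0.0352
```

```bash
python3 - <<'E'
from h import *
cv2.imwrite("pics/w7.png",get_image("wrist"))
E
python3 plan.py .6449 -.183 .17 77.1 .035 .06 10.4
```

```text
t 13.28 pos [ 0.5348 -0.25    0.1728] psi 80.93 n 3
0.035 0.0278 0.0327 0.001 0 0 1.3; 0.035 0.0286 0.0321 0.001 0 0 1.3; 0.035 0.0293 0.0315 0.0009 0.1 0 1.2
```

View pics/w7.png

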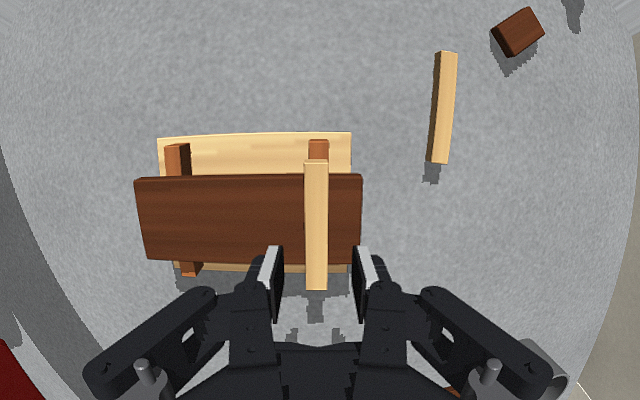

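```bash
python3 - <<'E'
from h import *
pos=[.5349,-.2501,.1733]; r=R.from_rotvec([2.388,2.037,0.001]).as_rotvec()
P=np.array([wback(c,.015,pos,r) for c in((438,51),(457,52),(447,163),(430,161))]); print(P.round(4),P.mean(0).round(4), np.degrees(np.arctan2(*(P[:2].mean(0)-P[2:].mean(0))[[1,0]])))
E
```

```text
[[ 0.6447 -0.1399  0.015 ]
 [ 0.6611 -0.1411  0.015 ]
 [ 0.6417 -0.2283  0.015 ]
 [ 0.6271 -0.2249  0.015 ]] [ 0.6436 -0.1835  0.015 ] 77.8567988463677
```

>>> servo_tool --series "0.035 0.028 0.033 0 0 0 1.3; 0.035 0.029 0.032 0 0 0 1.3; 0.035 0.029 0.032 0 0 0 1.2; 0.035 0 0 0 0 0 0"

```text
time: 13.78
ee_pos: [0.6469, -0.1809, 0.1707]
orientation: [-2.453, -1.961, 0.001]
contact_force: [-1.2, 0.9, 0.3]
width: 0.035
```

```bash
python3 - <<'E'
from h import *
s=sensors.read_state()
cv2.imwrite("pics/w8.png",get_image("wrist"))
print(wproj(boxpts(.6449,-.1834,1.345,.09,.015,.015,.015)[::2],s['ee_pos'],s['orientation']).round(0).tolist())
E
python3 plan.py .6449 -.183 .08 77.1 .03 .06 10.4
```

```text
[[326.0, 266.0], [308.0, 266.0], [328.0, 156.0], [307.0, 156.0]]
t 13.82 pos [ 0.6457 -0.1818  0.1707] psi 77.24 n 2
0.03 -0.0007 -0.0002 0.0454 -0.1 -0 0.1; 0.03 -0.0007 -0.0002 0.0453 -0 -0 0
```

View pics/w8.png

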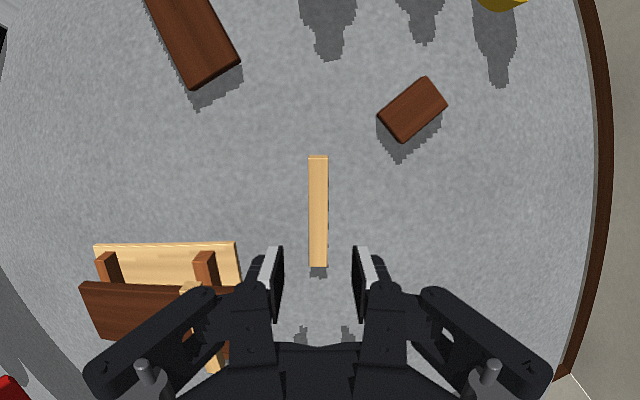

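>>> servo_tool --series "0.03 -0.001 0 0.045 0 0 0; 0.03 0 0 0.035 0 0 0; 0.03 0 0 0.010 0 0 0; 0.03 0 0 0 0 0 0; 0.005 0 0 0 0 0 0"

```text
time: 14.45
ee_pos: [0.6457, -0.1841, 0.0839]
orientation: [2.455, 1.957, 0.002]
contact_force: [-2.3, -0.6, 10.0]
width: 0.0135
```

>>> servo_tool --series "0.005 0 0 0 0 0 0; 0.005 0 0 0 0 0 0; 0.005 0 0 0 0 0 0"

```text
time: 14.82
ee_pos: [0.6457, -0.184, 0.0839]
orientation: [2.455, 1.957, 0.002]
contact_force: [-1.1, -1.1, 6.8]
width: 0.0121
```

>>> servo_tool --series "0.005 0 0 -0.01 0 0 0; 0.005 0 0 -0.03 0 0 0; 0.005 0 0 -0.05 0 0 0; 0.005 0 0 0 0 0 0"

```text
time: 15.32
ee_pos: [0.6465, -0.184, 0.1771]
orientation: [2.451, 1.955, 0.006]
contact_force: [-0.4, -0.6, -0.5]
width: 0.0124
```

```bash
python3 - <<'E'
from h import *
cv2.imwrite("pics/w9.png",get_image("wrist"))
E
python3 plan.py .4264 -.2317 .175 80.8 .005 .06 10.4
```

```text
t 15.38 pos [ 0.6458 -0.1838  0.1748] psi 77.14 n 4
0.005 -0.0239 -0.0508 -0.0002 0.1 0 -0.9; 0.005 -0.0231 -0.0512 -0.0002 0 0 -0.9; 0.005 -0.0223 -0.0515 -0.0001 0.1 0 -0.9; 0.005 -0.0214 -0.0518 -0.0001 0 0 -1
```

View pics/w9.png

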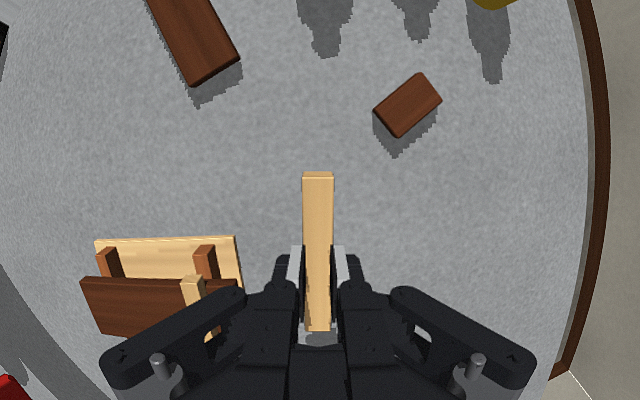

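```bash
python3 - <<'E'
from h import *
rv=np.array([np.pi,0,0])
print(np.round([wback(c,-.069,[0,0,0],rv) for c in((303,173),(334,173),(318,331))],4))
E
```

```text
[[ 0.0468  0.0077 -0.069 ]
 [ 0.0468 -0.0065 -0.069 ]
 [-0.0445  0.0008 -0.069 ]]
```

>>> servo_tool --series "0.005 -0.012 -0.025 0 0 0 0; 0.005 -0.023 -0.050 0 0 0 -1.0; 0.005 -0.023 -0.051 0 0 0 -1.0; 0.005 -0.022 -0.052 0 0 0 -1.0; 0.005 -0.010 -0.026 0 0 0 -0.7"

```text
time: 16.0
ee_pos: [0.4245, -0.2302, 0.1719]
orientation: [-2.391, -2.034, 0.001]
contact_force: [0.1, -0.5, 0.7]
width: 0.0124
```

```bash
python3 - <<'E'
from h import *
cv2.imwrite("pics/w10.png",get_image("wrist"))
E
python3 plan.py .4262 -.233 .135 80.8 .005 .06 10.4
```

```text
t 16.05 pos [ 0.4228 -0.2302  0.1718] psi 80.82 n 1
0.005 -0.0023 0.004 0.0368 -0.2 -0.1 0
```

View pics/w10.png

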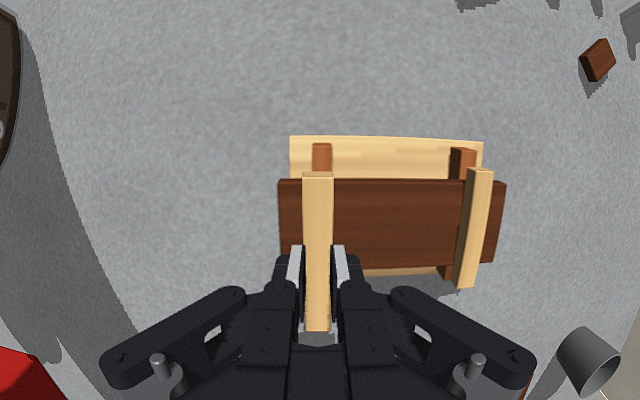

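```bash
python3 - <<'E'
from h import *
s=sensors.read_state();pos,rv=s['ee_pos'],s['orientation']; print(pos)
print(np.round([wback(c,.03,pos,rv) for c in((312,144),(331,144))],4))
P=np.array([wback(c,.044,pos,rv) for c in((278,181),(506,183),(491,262))]);print(P.round(4))
print(np.round([wback(c,.059,pos,rv) for c in((470,169),(493,170),(474,288),(458,286))],4))
a=-.161;c,si=np.cos(a),np.sin(a)
for st in([.4795,-.242],[.4807,-.2405]):
  print(np.round([[st[0]+c*x-si*y,st[1]+si*x+c*y] for x,y in((-.062,.055),(-.048,.055),(-.055,0),(-.085,.033),(.085,.033),(.085,-.033))],4).tolist())
E
```

```text
[ 0.42277727 -0.2301775   0.17178197]
[[ 0.426  -0.1771  0.03  ]
 [ 0.4388 -0.1791  0.03  ]]
[[ 0.4004 -0.1961  0.044 ]
 [ 0.5654 -0.2221  0.044 ]
 [ 0.5545 -0.2867  0.044 ]]
[[ 0.5262 -0.2037  0.059 ]
 [ 0.5444 -0.2066  0.059 ]
 [ 0.532  -0.2969  0.059 ]
 [ 0.5178 -0.2913  0.059 ]]
[[0.4271, -0.1778], [0.4409, -0.18], [0.4252, -0.2332], [0.4009, -0.1958], [0.5687, -0.2231], [0.5581, -0.2882]]
[[0.4283, -0.1763], [0.4421, -0.1785], [0.4264, -0.2317], [0.4021, -0.1943], [0.5699, -0.2216], [0.5593, -0.2867]]
```

>>> servo_tool --series "0.005 -0.003 0.0015 0.02 0 0 0; 0.005 0 0 0.016 0 0 0; 0.005 0 0 0 0 0 0"

```text
time: 16.42
ee_pos: [0.4278, -0.2332, 0.1352]
orientation: [-2.39, -2.035, 0.001]
contact_force: [0.5, 0.2, -0.2]
width: 0.0119
```

```bash
for i in 1 2 3; do python3 -c "
from rig import *
get_image('wrist');s=sensors.read_state();print(s['ee_pos'].round(4),s['joint_positions'][:3].round(4),s['contact_force'].round(1))"; done; python3 plan.py .425 -.2339 .129 80.8 .005
```

```text
[ 0.4281 -0.2333  0.1359] [-0.6347  0.5591  2.0484] [-0.1  0.8 -0.3]
[ 0.4283 -0.2334  0.1363] [-0.6346  0.5583  2.048 ] [-1.   0.5 -1.4]
[ 0.4284 -0.2335  0.1366] [-0.6346  0.5577  2.0479] [ 0.1 -1.4 -0.5]
t 16.57 pos [ 0.4284 -0.2335  0.1366] psi 80.84 n 1
0.005 -0.0009 -0.0032 0.0076 0 -0 0
```

>>> servo_tool --series "0.005 -0.001 -0.003 0.004 0 0 0; 0.005 0 0 0 0 0 0; 0.005 0 0 0 0 0 0"

```text
time: 16.95
ee_pos: [0.4251, -0.2341, 0.1325]
orientation: [2.392, 2.037, 0.0]
contact_force: [-1.0, -0.2, -0.7]
width: 0.0122
```

Expected contact near z ≈ 0.127.

>>> servo_tool --series "0.005 0 0 0.003 0 0 0; 0.005 0 0 0 0 0 0; 0.005 0 0 0 0 0 0"

```text
time: 17.32
ee_pos: [0.4251, -0.2341, 0.1293]
orientation: [-2.392, -2.037, -0.0]
contact_force: [0.6, -0.4, -0.6]
width: 0.0119
```

>>> servo_tool --series "0.005 0 0 0.0015 0 0 0; 0.005 0 0 0 0 0 0; 0.005 0 0 0 0 0 0"

```text
time: 17.7
ee_pos: [0.4251, -0.2341, 0.1279]
orientation: [2.392, 2.037, 0.0]
contact_force: [0.3, 0.9, 2.5]
width: 0.0122
```

>>> servo_tool --series "0.005 0 0 0.001 0 0 0; 0.005 0 0 0 0 0 0"

```text
time: 17.95
ee_pos: [0.4251, -0.2341, 0.1278]
orientation: [2.391, 2.036, 0.0]
contact_force: [-2.6, 2.3, 18.5]
width: 0.0126
```

>>> servo_tool --series "0.035 0 0 0 0 0 0; 0.035 0 0 0 0 0 0; 0.035 0 0 -0.02 0 0 0; 0.035 0 0 -0.03 0 0 0; 0.035 0 0 -0.02 0 0 0"

```text
time: 18.58
ee_pos: [0.4251, -0.2341, 0.1977]
orientation: [2.392, 2.037, 0.0]
contact_force: [-0.4, -0.3, -0.2]
width: 0.0349
```

```bash
python3 plan.py .572 .012 .18 105.1 .075 .055 10.4
```

```text
t 18.57 pos [ 0.4251 -0.2341  0.1977] psi 80.83 n 6
0.075 0.0444 0.0176 0.003 0 0 -4; 0.075 0.0431 0.0207 0.0029 0 0 -4.1; 0.075 0.0415 0.0237 0.003 0 0 -4; 0.075 0.0397 0.0265 0.0029 0 0 -4.1; 0.075 0.0377 0.0293 0.003 0 0 -4
0.075 0.0355 0.0319 0.0029 0 0 -4.1
```

>>> servo_tool --series "0.07 0.044 0.018 0.003 0 0 -4; 0.07 0.043 0.021 0.003 0 0 -4.1; 0.07 0.042 0.024 0.003 0 0 -4; 0.07 0.040 0.026 0.003 0 0 -4.1; 0.07 0.038 0.029 0.003 0 0 -4"

```text
time: 19.2
ee_pos: [0.5481, -0.027, 0.1815]
orientation: [-1.994, -2.427, 0.0]
contact_force: [-0.4, -1.0, -0.2]
width: 0.07
```

>>> servo_tool --series "0.07 0.035 0.032 0.003 0 0 -4.1; 0.07 0 0 0 0 0 0; 0.07 0 0 0 0 0 0"

```text
time: 19.58
ee_pos: [0.5718, 0.0118, 0.1785]
orientation: [-1.909, -2.494, 0.001]
contact_force: [-0.6, 0.0, -0.1]
width: 0.0703
```

```bash
python3 - <<'E'
from h import *
s=sensors.read_state();pos,rv=s['ee_pos'],s['orientation']; print(pos)
cv2.imwrite("pics/w11.png",get_image("wrist"));
im=get_image("top");cv2.imwrite("pics/t11.png",cv2.resize(im[210:350,380:510],None,fx=5,fy=5,interpolation=cv2.INTER_CUBIC))
print(wproj(boxpts(.5715,.0123,-1.307,.15,.046,.014,.014)[::2],pos,rv).round(0).tolist())
E
python3 plan.py .572 .012 .075 105.1 .07 .055 10.4
```

```text
[0.57177427 0.01184364 0.17851994]
[[288.0, 112.0], [349.0, 112.0], [292.0, 288.0], [344.0, 288.0]]
t 19.68 pos [0.5718 0.0111 0.1788] psi 105.05 n 2
0.07 0.0004 0.0003 0.0519 -0 -0 -0; 0.07 0.0004 0.0002 0.0519 -0 -0 -0
```

View pics/w11.png

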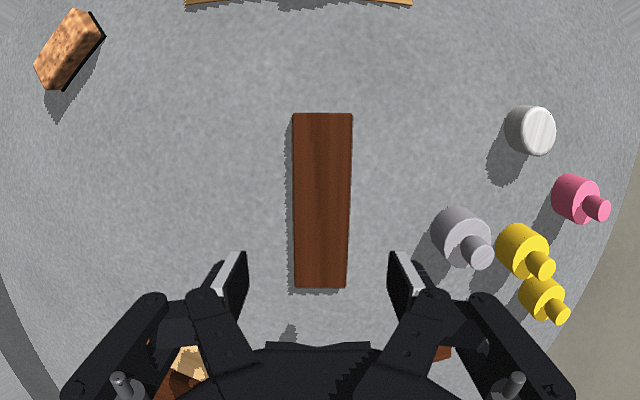

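View pics/t11.png

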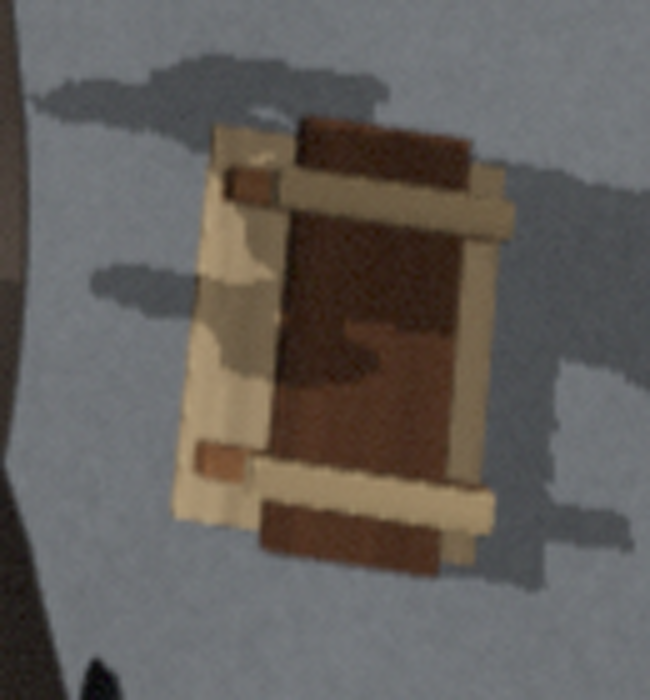

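>>> servo_tool --series "0.07 0 0.001 0.05 0 0 0; 0.07 0 0.001 0.045 0 0 0; 0.07 0 0 0.0105 0 0 0; 0.07 0 0 0 0 0 0; 0.035 0 0 0 0 0 0"

```text
time: 20.3
ee_pos: [0.5747, 0.0122, 0.075]
orientation: [1.909, 2.493, 0.002]
contact_force: [-0.1, -0.3, 0.1]
width: 0.053
```

>>> servo_tool --series "0.035 0 0 0 0 0 0; 0.035 0 0 0 0 0 0; 0.035 0 0 0 0 0 0"

```text
time: 20.68
ee_pos: [0.5747, 0.0124, 0.0754]
orientation: [1.908, 2.493, 0.002]
contact_force: [-0.8, -0.9, 7.6]
width: 0.0441
```

>>> servo_tool --series "0.035 0 0 -0.01 0 0 0; 0.035 0 0 -0.04 0 0 0; 0.035 0 0 -0.06 0 0 0; 0.035 0 0 0 0 0 0; 0.035 0 0 0 0 0 0"

```text
time: 21.3
ee_pos: [0.5739, 0.0126, 0.184]
orientation: [1.909, 2.494, 0.001]
contact_force: [-0.8, -0.9, -0.7]
width: 0.0444
```

```bash
python3 - <<'E'
from h import *
cv2.imwrite("pics/w12.png",get_image("wrist"))
E
python3 plan.py .4797 -.2415 .185 170.8 .035 .055 10.2
```

```text
t 21.35 pos [0.5737 0.0126 0.1831] psi 105.14 n 7
0.035 -0.0315 -0.0224 -0.0003 -0 -0 -9.4; 0.035 -0.0274 -0.0273 -0.0003 -0 -0 -9.4; 0.035 -0.0226 -0.0314 -0.0003 -0 -0 -9.4; 0.035 -0.0172 -0.0347 -0.0002 -0 -0 -9.4; 0.035 -0.0113 -0.037 -0.0003 -0 -0 -9.4
0.035 -0.0051 -0.0384 -0.0002 -0 -0 -9.3; 0.035 0.0012 -0.0387 -0.0003 -0 -0 -9.4
```

View pics/w12.png

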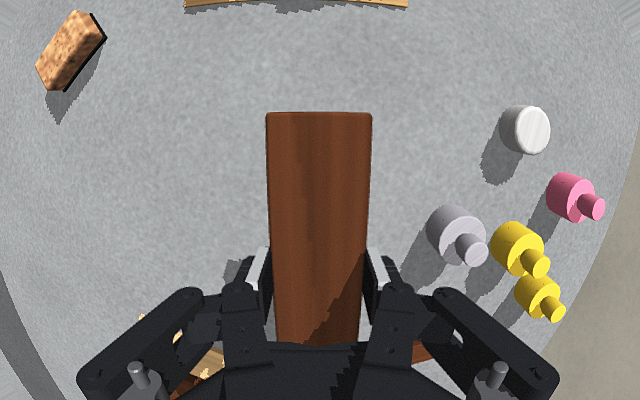

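```bash
python3 - <<'E'
from h import *
rv=np.array([np.pi,0,0])
print(np.round([wback(c,-.0612,[0,0,0],rv) for c in((266,113),(372,113))],4))
E
```

```text
[[ 0.075   0.0225 -0.0612]
 [ 0.075  -0.0223 -0.0612]]
```

>>> servo_tool --series "0.035 -0.031 -0.022 0 0 0 -9.4; 0.035 -0.027 -0.027 0 0 0 -9.4; 0.035 -0.023 -0.031 0 0 0 -9.4; 0.035 -0.017 -0.035 0 0 0 -9.4; 0.035 -0.011 -0.037 0 0 0 -9.4"

```text
time: 21.98
ee_pos: [0.5064, -0.1688, 0.1821]
orientation: [-0.748, -3.049, -0.001]
contact_force: [0.2, -0.9, -0.7]
width: 0.044
```

>>> servo_tool --series "0.035 -0.005 -0.038 0 0 0 -9.3; 0.035 0.001 -0.039 0 0 0 -9.4; 0.035 0 0 0 0 0 0; 0.035 0 0 0 0 0 0; 0.035 0 0 0 0 0 0"

```text
time: 22.6
ee_pos: [0.4807, -0.2395, 0.1829]
orientation: [-0.251, -3.131, -0.001]
contact_force: [0.3, -0.2, -1.5]
width: 0.0441
```

```bash
python3 - <<'E'
from h import *
cv2.imwrite("pics/w13.png",get_image("wrist"))
E
python3 plan.py .4797 -.2415 .14 170.8 .035 .055 10.2
```

```text
t 22.65 pos [ 0.4808 -0.2395  0.1831] psi 170.85 n 1
0.035 0.0008 -0.0021 0.0431 0 -0 0.1
```

View pics/w13.png

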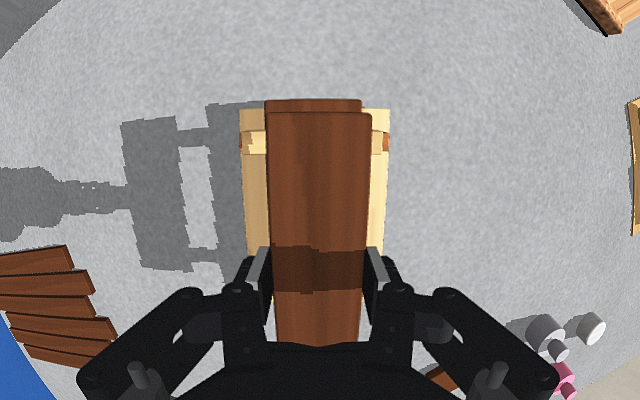

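>>> servo_tool --series "0.035 0.0005 -0.002 0.02 0 0 0; 0.035 0 0 0.02 0 0 0; 0.035 0 0 0.004 0 0 0; 0.035 0 0 0 0 0 0; 0.035 0 0 0 0 0 0"

```text
time: 23.28
ee_pos: [0.4801, -0.2422, 0.1401]
orientation: [0.251, 3.131, -0.001]
contact_force: [0.7, -0.1, -1.0]
width: 0.0441
```

>>> servo_tool --series "0.035 0 0 0.002 0 0 0; 0.035 0 0 0 0 0 0; 0.035 0 0 0 0 0 0"

```text
time: 23.65
ee_pos: [0.4798, -0.2423, 0.1375]
orientation: [0.251, 3.131, 0.0]
contact_force: [-0.5, -0.2, -1.3]
width: 0.0443
```

>>> servo_tool --series "0.035 0 0 0.001 0 0 0; 0.035 0 0 0 0 0 0; 0.035 0 0 0 0 0 0"

```text
time: 24.02
ee_pos: [0.4798, -0.2423, 0.1364]
orientation: [-0.251, -3.132, -0.0]
contact_force: [0.3, -0.6, 0.3]
width: 0.0442
```

>>> servo_tool --series "0.035 0 0 0.001 0 0 0; 0.035 0 0 0 0 0 0; 0.035 0 0 0 0 0 0"

```text
time: 24.4
ee_pos: [0.4798, -0.2423, 0.1354]
orientation: [0.251, 3.131, 0.0]
contact_force: [0.8, -0.7, -1.1]
width: 0.0443
```

>>> servo_tool --series "0.035 0 0 0.0007 0 0 0; 0.035 0 0 0 0 0 0; 0.035 0 0 0 0 0 0"

```text
time: 24.78
ee_pos: [0.4798, -0.2423, 0.1347]
orientation: [0.251, 3.132, 0.0]
contact_force: [-1.0, 0.1, -0.3]
width: 0.0443
```

>>> servo_tool --series "0.035 0 0 0.001 0 0 0; 0.035 0 0 0 0 0 0; 0.035 0 0 0 0 0 0"

```text
time: 25.15
ee_pos: [0.4798, -0.2423, 0.1344]
orientation: [0.251, 3.131, -0.0]
contact_force: [-1.7, 1.2, 9.6]
width: 0.0441
```

>>> servo_tool --series "0.07 0 0 0 0 0 0; 0.07 0 0 0 0 0 0; 0.07 0 0 -0.02 0 0 0; 0.07 0 0 -0.04 0 0 0; 0.07 0 0 -0.03 0 0 0"

```text
time: 25.78
ee_pos: [0.4799, -0.2423, 0.2249]
orientation: [0.251, 3.131, -0.0]
contact_force: [0.1, 0.2, -0.8]
width: 0.0696
```

```bash
python3 - <<'E'
from h import *
im=get_image("scene");cv2.imwrite("pics/s14.png",cv2.resize(im[80:300,200:380],None,fx=3,fy=2.7,interpolation=cv2.INTER_CUBIC)); cv2.imwrite("pics/w14.png",get_image("wrist"))
E
python3 plan.py .6985 .0195 .19 155 .07 .058 10.2
```

```text
t 25.88 pos [ 0.4805 -0.2427  0.2264] psi 170.84 n 6
0.07 -0.0289 0.0489 0.0061 -0 0 2.6; 0.07 -0.0266 0.0502 0.0061 -0 0.1 2.6; 0.07 -0.0243 0.0514 0.0061 -0 0 2.7; 0.07 -0.0219 0.0524 0.006 -0 0.1 2.6; 0.07 -0.0195 0.0534 0.006 -0 0 2.7
0.07 -0.017 0.0543 0.006 -0.1 0.1 2.6
```

View pics/w14.png

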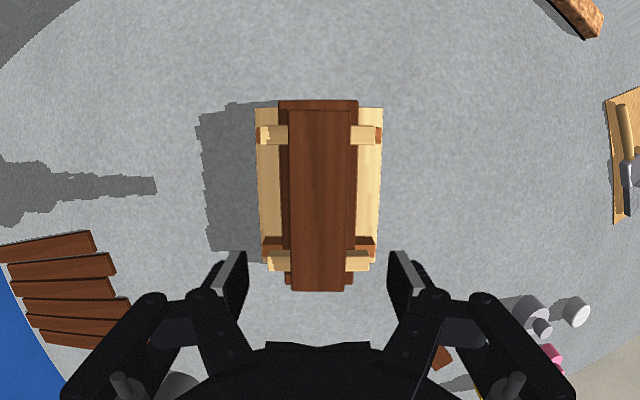

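>>> servo_tool --series "0.07 -0.029 0.049 0.006 0 0 2.6; 0.07 -0.027 0.050 0.006 0 0 2.6; 0.07 -0.024 0.051 0.006 0 0 2.7; 0.07 -0.022 0.052 0.006 0 0 2.6; 0.07 -0.019 0.053 0.006 0 0 2.7"

```text
time: 26.5
ee_pos: [0.6616, -0.0233, 0.1924]
orientation: [-0.611, -3.08, 0.0]
contact_force: [0.1, 0.0, 0.2]
width: 0.07
```

>>> servo_tool --series "0.07 -0.017 0.054 0.006 0 0 2.6; 0.07 0 0 0 0 0 0; 0.07 0 0 0 0 0 0; 0.07 0 0 0 0 0 0"

```text
time: 27.0
ee_pos: [0.6965, 0.0175, 0.1876]
orientation: [-0.681, -3.067, 0.0]
contact_force: [-0.1, -0.5, 0.2]
width: 0.0705
```

```bash
python3 - <<'E'
from h import *
s=sensors.read_state();pos,rv=s['ee_pos'],s['orientation']; print(pos)
cv2.imwrite("pics/w15.png",get_image("wrist"))
print([(np.round(o['location'],4),o['p']) for o in mark_of("wrist","weight_mid")])
for z,r in((.062,.011),(.036,.023)):
    q=wproj(cyl(.6985,.0195,r,z,z),pos,rv); print(z,q.min(0).round(0),q.max(0).round(0))
E
```

```text
[0.69653368 0.01747925 0.18758944]
[(array([0.7751, 0.0193, 0.0283]), 0.97), (array([0.6932, 0.0201, 0.0312]), 0.81), (array([ 0.8426, -0.0243,  0.0294]), 0.78), (array([0.8192, 0.0892, 0.0353]), 0.72)]
0.062 [305. 212.] [337. 242.]
0.036 [291. 185.] [351. 242.]
```

View pics/w15.png

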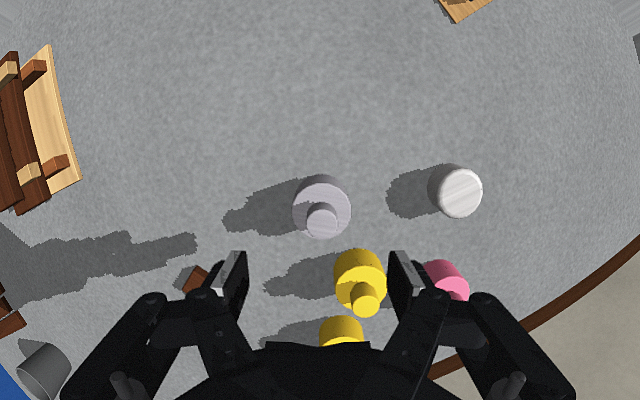

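```bash
python3 - <<'E'
from h import *
im=cv2.imread('pics/w15.png')[160:250,270:380]
cv2.imwrite('pics/w15c.png',cv2.resize(im,None,fx=6,fy=6,interpolation=cv2.INTER_CUBIC))
E
```

```text
(no output)
```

View pics/w15c.png

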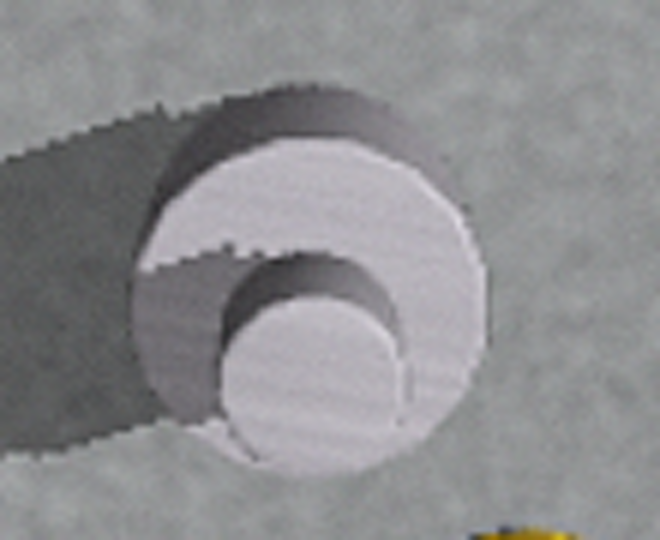

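```bash
python3 plan.py .697 .021 .08 155 .06 .04
```

```text
t 27.1 pos [0.6967 0.0175 0.188 ] psi 154.96 n 3
0.06 0.0004 0.0011 0.036 0 0 -0; 0.06 0.0004 0.0011 0.036 0 0 -0; 0.06 0.0005 0.0011 0.036 0 0 -0
```

>>> servo_tool --series "0.06 0.001 0.003 0.036 0 0 0; 0.06 0 0 0.036 0 0 0; 0.06 0 0 0.036 0 0 0; 0.06 0 0 0 0 0 0; 0.06 0 0 0 0 0 0"

```text
time: 27.72
ee_pos: [0.6979, 0.0213, 0.0812]
orientation: [0.679, 3.066, 0.001]
contact_force: [0.4, 0.9, -0.4]
width: 0.0598
```

>>> servo_tool --series "0.035 0 0 0 0 0 0; 0.035 0 0 0 0 0 0; 0.035 0 0 0 0 0 0; 0.035 0 0 0 0 0 0"

```text
time: 28.22
ee_pos: [0.6981, 0.0215, 0.0822]
orientation: [0.678, 3.064, 0.001]
contact_force: [-1.7, -1.1, 6.9]
width: 0.0446
```

>>> servo_tool --series "0.035 0 0 -0.01 0 0 0; 0.035 0 0 -0.03 0 0 0; 0.035 0 0 -0.05 0 0 0; 0.035 0 0 -0.04 0 0 0; 0.035 0 0 0 0 0 0"

```text
time: 28.85
ee_pos: [0.6981, 0.0218, 0.2135]
orientation: [0.678, 3.062, 0.002]
contact_force: [-0.3, 0.5, -7.4]
width: 0.0442
```

```bash
python3 - <<'E'
from h import *
cv2.imwrite("pics/w16.png",get_image("wrist"))
E
python3 plan.py .48 -.242 .21 170.8 .035 .055
```

```text
t 28.9 pos [0.6972 0.0218 0.2107] psi 155.04 n 7
0.035 0.0122 -0.0473 0 0 0 -2.3; 0.035 0.0141 -0.0467 0.0001 0 0 -2.2; 0.035 0.0159 -0.0462 0 0 0 -2.3; 0.035 0.0177 -0.0455 0.0001 0 0 -2.2; 0.035 0.0195 -0.0447 0 0 0 -2.3
0.035 0.0213 -0.044 0.0001 0 0 -2.2; 0.035 0.0229 -0.0431 0 0 0.1 -2.3
```

View pics/w16.png

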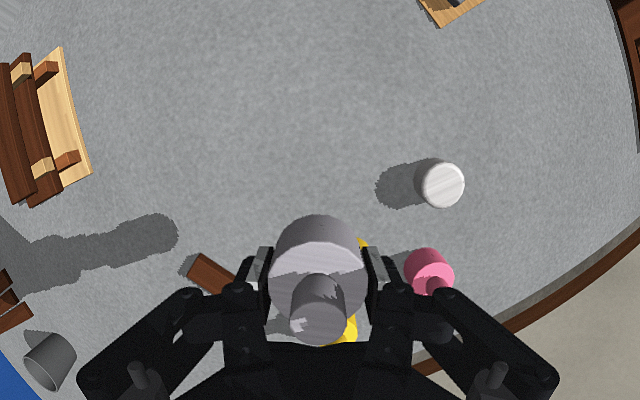

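>>> servo_tool --series "0.035 0.012 -0.047 0 0 0 -2.3; 0.035 0.014 -0.047 0 0 0 -2.2; 0.035 0.016 -0.046 0 0 0 -2.3; 0.035 0.018 -0.045 0 0 0 -2.2; 0.035 0.020 -0.045 0 0 0 -2.3"

```text
time: 29.52
ee_pos: [0.54, -0.1669, 0.2078]
orientation: [-0.371, -3.116, -0.002]
contact_force: [0.2, -0.5, -6.6]
width: 0.0443
```

>>> servo_tool --series "0.035 0.021 -0.044 0 0 0 -2.2; 0.035 0.023 -0.043 0 0 0 -2.3; 0.035 0 0 0 0 0 0; 0.035 0 0 0 0 0 0; 0.035 0 0 0 0 0 0"

```text
time: 30.15
ee_pos: [0.4803, -0.2407, 0.209]
orientation: [-0.25, -3.131, -0.001]
contact_force: [0.5, 1.0, -6.6]
width: 0.0445
```

```bash
python3 - <<'E'
from h import *
s=sensors.read_state(); print(s['ee_pos'])
cv2.imwrite("pics/w17.png",get_image("wrist"))
E
python3 plan.py .48 -.242 .16 170.8 .035 .055
```

```text
[ 0.48026072 -0.24073968  0.20901669]
t 30.2 pos [ 0.4803 -0.2407  0.2092] psi 170.9 n 1
0.035 0.0001 -0.0013 0.0492 0 -0 0.1
```

View pics/w17.png

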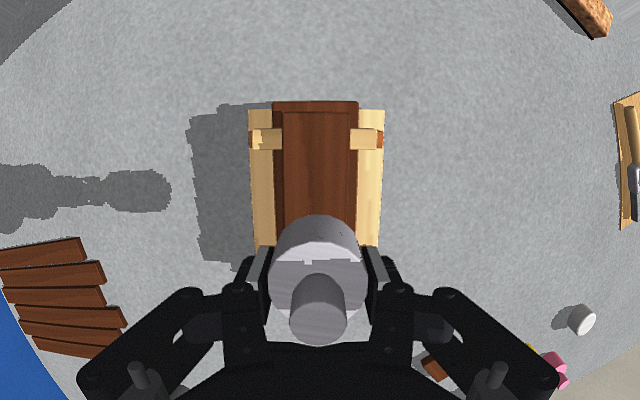

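>>> servo_tool --series "0.035 0 -0.0013 0.02 0 0 0; 0.035 0 0 0.02 0 0 0; 0.035 0 0 0.008 0 0 0; 0.035 0 0 0 0 0 0; 0.035 0 0 0 0 0 0"

```text
time: 30.82
ee_pos: [0.4801, -0.2428, 0.1623]
orientation: [0.25, 3.131, -0.001]
contact_force: [0.2, 0.9, -6.1]
width: 0.0442
```

>>> servo_tool --series "0.035 0 0 0.003 0 0 0; 0.035 0 0 0 0 0 0; 0.035 0 0 0 0 0 0"

```text
time: 31.2
ee_pos: [0.4798, -0.2429, 0.1588]
orientation: [0.251, 3.131, -0.0]
contact_force: [-1.1, 0.1, -6.3]
width: 0.0442
```

>>> servo_tool --series "0.035 0 0 0.001 0 0 0; 0.035 0 0 0 0 0 0; 0.035 0 0 0 0 0 0"

```text
time: 31.58
ee_pos: [0.4798, -0.2428, 0.1577]
orientation: [0.251, 3.132, 0.0]
contact_force: [-0.9, 0.3, -6.6]
width: 0.0444
```

>>> servo_tool --series "0.035 0 0 0.001 0 0 0; 0.035 0 0 0 0 0 0; 0.035 0 0 0 0 0 0"

```text
time: 31.95
ee_pos: [0.4798, -0.2428, 0.1566]
orientation: [-0.251, -3.132, -0.0]
contact_force: [0.4, -0.3, -6.6]
width: 0.0445
```

>>> servo_tool --series "0.035 0 0 0.001 0 0 0; 0.035 0 0 0 0 0 0; 0.035 0 0 0 0 0 0"

```text
time: 32.33
ee_pos: [0.4797, -0.2428, 0.1557]
orientation: [0.251, 3.132, 0.0]
contact_force: [-0.5, -0.2, -6.9]
width: 0.044
```

>>> servo_tool --series "0.035 0 0 0.001 0 0 0; 0.035 0 0 0 0 0 0; 0.035 0 0 0 0 0 0"

```text
time: 32.7
ee_pos: [0.4798, -0.2429, 0.1552]
orientation: [0.251, 3.131, -0.0]
contact_force: [-3.2, 1.0, 4.6]
width: 0.0441
```

Contact (force went from −6.9 to +4.6 N). Release gently.

>>> servo_tool --series "0.06 0 0 0 0 0 0; 0.06 0 0 0 0 0 0; 0.06 0 0 0 0 0 0; 0.06 0 0 -0.03 0 0 0; 0.06 0 0 -0.04 0 0 0"

```text
time: 33.33
ee_pos: [0.4796, -0.2427, 0.2248]
orientation: [-0.251, -3.13, -0.002]
contact_force: [0.4, -0.3, 0.2]
width: 0.06
```

>>> servo_tool --series "0.06 0 0 -0.04 0 0 0; 0.06 0 0 -0.03 0 0 0; 0.06 -0.03 -0.03 0 0 0 0; 0.06 -0.04 0.04 0 0 0 0; 0.06 -0.03 0.04 0 0 0 0"

```text
time: 33.95
ee_pos: [0.5876, -0.2093, 0.2945]
orientation: [0.254, 3.131, -0.0]
contact_force: [-0.7, 0.3, -0.0]
width: 0.0602
```

>>> servo_tool --series "0.06 -0.02 0.05 0 0 0 0; 0.06 0 0.05 0 0 0 0; 0.06 0 0.05 0 0 0 0; 0.06 0 0.05 0 0 0 0; 0.06 0 0 0 0 0 0"

```text
time: 34.58
ee_pos: [0.6382, -0.012, 0.2946]
orientation: [-0.245, -3.132, -0.001]
contact_force: [0.8, -0.4, 0.1]
width: 0.0604
```

```bash
python3 - <<'E'
from h import *
s=sensors.read_state(); print(s['time'],s['ee_pos'])
w=get_image("wrist");cv2.imwrite("pics/w18.png",w)
t=get_image("top");cv2.imwrite("pics/t18.png",t)
sc=get_image("scene");cv2.imwrite("pics/s18.png",sc)
a=cv2.resize(t[210:350,390:510],(480,560),interpolation=cv2.INTER_CUBIC)[:,:390]
b=cv2.resize(sc[100:200,210:320],(390,355),interpolation=cv2.INTER_CUBIC)
o=np.zeros((560,790,3),np.uint8);o[:,:390]=a;o[:355,395:785]=b;cv2.imwrite("pics/c18.png",o)
E
```

```text
34.575 [ 0.63823957 -0.01196719  0.29455493]
```

View pics/c18.png

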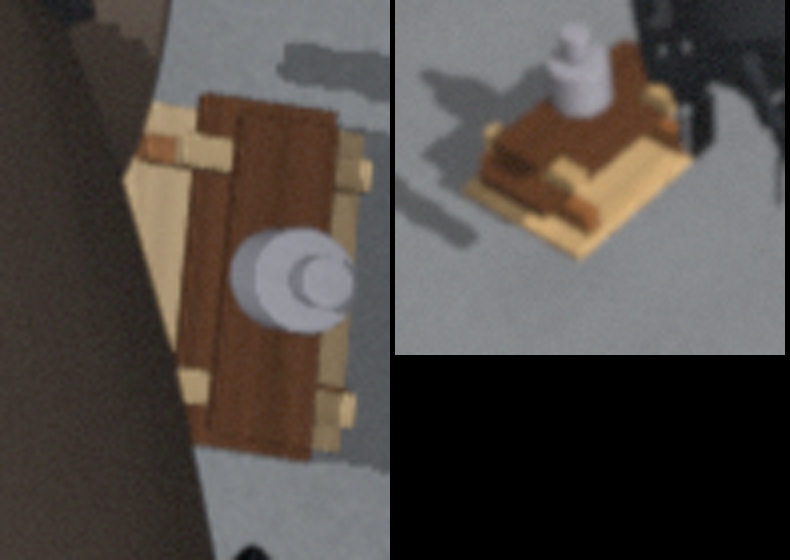

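View pics/s18.png

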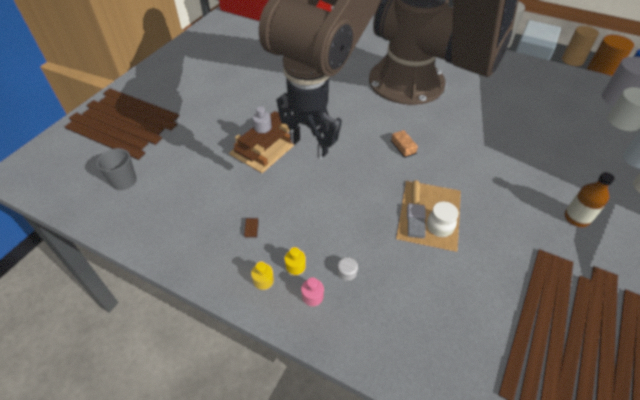

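View pics/w18.png

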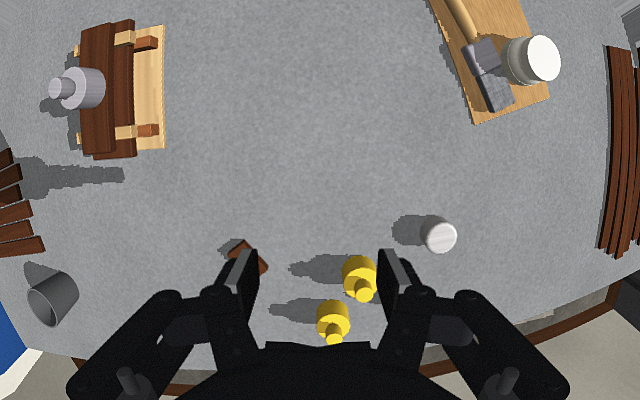

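```bash
python3 - <<'E'
from h import *
print(proj("top",[.4797,-.242,.109]), back("top",(465.8-.4,280.3-.4),.109), back("top",(390+326/4-.4,210+282/4-.4),.135))
c=[back("top",(390+u/4-.4,210+v/4-.4),.073) for u,v in((240,113),(338,122),(313,452),(210,432))]; print(np.round(c,4),np.mean(c,0))
E
```

```text
[[465.82292562 278.62249029]] [ 0.47748019 -0.24108354  0.109     ] [ 0.47775956 -0.24154821  0.135     ]
[[ 0.5552 -0.2299  0.073 ]
 [ 0.5505 -0.2759  0.073 ]
 [ 0.4    -0.2524  0.073 ]
 [ 0.409  -0.2061  0.073 ]] [ 0.47865595 -0.24108892  0.073     ]
```

Weight and narrow panel are both within about 2 mm of the stand's centre. Handing in.

```bash
python3 -c "
from rig import job; print(job.close_job())"
```

```text
the job is handed in; nothing more can be done
None
```

The drying stack is built and handed in at about 35 s of the 128 s allowed. I laid the wide panel, then the two sticks over the bearers, then the narrow panel, and stood the grey steel weight upright on top last.

- **Position:** In the last top-camera picture the weight measured (0.478, -0.241) and the narrow panel (0.479, -0.241). The stand's measured centre is (0.480, -0.242), so both are within about 2 mm. The wide panel measured within about 2 mm and 1° of the stand earlier, from the top camera.
- **Sticks:** They looked in line with the bearers in the pictures. I did not measure the second stick after releasing it. The arm covered part of the left side of the stack in the last top view, but the scene and wrist views showed nothing wrong there.
- **Forces:** The readings I saw at grasping and placing stayed under 20 N. The arm was clear of everything at hand-in.
- **Left alone:** The last scene picture shows the jar, the brush and the look-alikes unmoved.
- **Disagreements:** The wrist camera and the top and scene cameras differed by 2–3 mm on where the stand is. I traced one case to reading the arm's pose before it had settled, and I placed by an average of the estimates.

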